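Refill the label dispenser

TASK

Refill the label dispenser with every roll that waits in the steel rack. Lift its cover fully open by the bow handle, take the empty spindle out by its black handle, and push it through the core of the wide-cored roll first, so that this roll sits on the thick part next to the flange; then thread all the small day-label rolls that are there (one to three) onto the thin part, lifting each out of the rack on the spindle. Set the loaded spindle back down in both slots of the dispenser with its handle outside the same cheek as before, let go, and shut the cover over the rolls; leave the other things on the worktop where they are.

Things in the scene. Friction and masses are not known exactly. Their poses are not given: they have to be found in the camera images.
- label_dispenser: Loose bent-steel label dispenser, 2 kg on rubber feet, 142 (x) x 210 (y) mm. Origin under its centre on the worktop, z up; open front with tear bar (up to z 47) faces -x. Two 4 mm cheeks at y = -103 and +103 mm, 65 mm high by the slots, 91 mm at the back (x 53 to 71). The cover's hinge line runs along y at x = 62, z = 82 mm.
- slot_right (a point): Where the spindle's axis lies in the slot of the right-hand cheek: dispenser's (0, -103, 58) mm. The slot is open at the top, 16 mm wide, floor at z = 53, and widens like a Y to about 40 mm at z = 77 mm. Handle and neck of the spindle belong on this side.
- slot_left (a point): The same in the left-hand cheek, dispenser's (0, +103, 58) mm, for the thin rod near the tip. The cheeks' inner faces are 202 mm apart.
- cover (a joint): Angle of the dispenser's clear cover about its hinge: 0 = shut, grows as its front swings up and back, stop at 1.75. It starts shut or ajar (0 to 0.15). A stiff hinge: it stays where it is left, and takes about 2 N at the handle to move. Sheet 3 mm thick, 214 mm wide; shut, its flat top is 108 mm above the worktop; open, its free edge (127 mm from the hinge) is about 208 mm up.
- cover_handle (a point): Middle of the cover's bow handle: a level steel bar, 8 mm diameter, 70 mm long along the dispenser's y, 26 mm above the sheet. Shut, it is 92 mm in front of the hinge line and 52 mm above it (about 135 mm above the worktop). The bar can turn between the fingers, so a gripper pointing down can follow it to about 0.9 rad; then push its free edge on from the front, upwards and back along its arc.
- spindle: Loose spindle, 0.09 kg. Origin on its axis at the flange's inner face, x to the tip. Along x (mm): black handle -60 to -16, flat neck 13 wide (y) x 10 high -16 to -4, flange 50 dia. -4 to 0, shoulder 30 dia. to 50, tapering to 10 at 58, thin rod 8 dia. to 203, cone tip to 213. Starts empty in the dispenser; seated, its origin is at the dispenser's (0, -93, 58), x along +y, 4 mm play each way.
- spindle_handle (a point): Middle of the spindle's black handle, at x = -38 mm from the spindle's origin: 44 mm long, flat sides 22 mm apart across y, 27 mm high; grasp it from above across the 22 mm. The loaded spindle is nose-heavy: grip firmly (about 110 N).
- spindle_tip (a point): End of the spindle's cone tip, at x = +213 mm from the spindle's origin.
- wide_roll_mid (a point): Centre of the wide-cored roll: white paper, 84 mm diameter, 40 mm wide, cardboard core with 41 mm bore, 0.06 to 0.10 kg. Own z is the level bore axis. Lies on its rim in one of the rack's V seats, bore centre 79 mm high. On the shoulder against the flange its centre is 20 mm from the spindle's origin (up to 30 is good); it hangs about 5 mm below the axis and slopes with it.
- day_roll_a_mid (a point): Centre of a small day-label roll: 66 mm diameter, 41 mm wide, 0.05 kg; white paper on a cardboard core with a 26 mm bore. None when absent. Own z is the level bore axis. Lies on its rim in a V seat, bore centre 67 mm high. Cannot pass the shoulder; on the thin rod its centre is 78 to 172 mm from the spindle's origin, hanging about 9 mm below the axis.
- day_roll_b_mid (a point): A second small day-label roll, exactly like day_roll_a; None when absent. One to three of them are there, in any seats.
- day_roll_c_mid (a point): A third small day-label roll, exactly like day_roll_a; None when absent.
- roll_rack: Fixed steel refill rack: a zigzag-bent sheet with four 90-degree V seats side by side, 80 mm apart along its x, on a 334 x 70 x 4 mm base. Origin under its centre. Bores run along its y; the sheet is 26 mm wide along y, so the rolls overhang it; crests 60 mm high. Open to the front (-y); a fence 46 mm high behind (y = 25 to 28 mm) keeps rolls from being pushed out. Any seat may hold any roll.
- mug: White mug, bystander, 84 x 122 x 93 mm; origin under its centre.
- flat_tin: Flat closed food tin, bystander, 86 mm diameter, 40 mm high; origin under its centre.
- marker_pen: Blue and white marker pen lying down, bystander, 135 mm long, 17 mm thick; origin under its centre.
There are look-alikes about, which are no part of the job. What is shaped like the part that bears wide_roll_mid but pink or red is not meant.

How it is judged:
On the way, in this order (a step that is already met when the one before it is completed fails the run):
1. the cover stands open (value of joint cover above 1.3 rad), for 0.2 s.
2. the wide-cored roll hangs on the thick shoulder of the spindle, lifted out of the rack (x of wide_roll_mid in the frame of spindle between 0.015 and 0.05 m and y of wide_roll_mid in the frame of spindle between -0.01 and 0.01 m and z of wide_roll_mid in the frame of spindle between -0.01 and 0.01 m and angle between the z axis of wide_roll_mid and the x axis of spindle, either way round below 0.25 rad and height (world z) of wide_roll_mid above 0.095 m), for 0.2 s.
3. the wide-cored roll and every small roll hang on the spindle, lifted clear of the rack (x of wide_roll_mid in the frame of spindle between 0.015 and 0.05 m and y of wide_roll_mid in the frame of spindle between -0.01 and 0.01 m and z of wide_roll_mid in the frame of spindle between -0.01 and 0.01 m and angle between the z axis of each of wide_roll_mid, day_roll_a_mid, day_roll_b_mid, day_roll_c_mid and the x axis of spindle, either way round below 0.25 rad and x of day_roll_a_mid in the frame of spindle between 0.068 and 0.182 m and y of day_roll_a_mid in the frame of spindle between -0.013 and 0.013 m and z of day_roll_a_mid in the frame of spindle between -0.013 and 0.013 m and x of day_roll_b_mid in the frame of spindle between 0.068 and 0.182 m and y of day_roll_b_mid in the frame of spindle between -0.013 and 0.013 m and z of day_roll_b_mid in the frame of spindle between -0.013 and 0.013 m and x of day_roll_c_mid in the frame of spindle between 0.068 and 0.182 m and y of day_roll_c_mid in the frame of spindle between -0.013 and 0.013 m and z of day_roll_c_mid in the frame of spindle between -0.013 and 0.013 m and height (world z) of spindle above 0.095 m), for 0.2 s.
4. the loaded spindle lies in both slots of the dispenser (x of wide_roll_mid in the frame of spindle between 0.015 and 0.05 m and y of wide_roll_mid in the frame of spindle between -0.01 and 0.01 m and z of wide_roll_mid in the frame of spindle between -0.01 and 0.01 m and angle between the z axis of each of wide_roll_mid, day_roll_a_mid, day_roll_b_mid, day_roll_c_mid and the x axis of spindle, either way round below 0.25 rad and x of day_roll_a_mid in the frame of spindle between 0.068 and 0.182 m and y of day_roll_a_mid in the frame of spindle between -0.013 and 0.013 m and z of day_roll_a_mid in the frame of spindle between -0.013 and 0.013 m and x of day_roll_b_mid in the frame of spindle between 0.068 and 0.182 m and y of day_roll_b_mid in the frame of spindle between -0.013 and 0.013 m and z of day_roll_b_mid in the frame of spindle between -0.013 and 0.013 m and x of day_roll_c_mid in the frame of spindle between 0.068 and 0.182 m and y of day_roll_c_mid in the frame of spindle between -0.013 and 0.013 m and z of day_roll_c_mid in the frame of spindle between -0.013 and 0.013 m and x of spindle in the frame of label_dispenser between -0.006 and 0.006 m and y of spindle in the frame of label_dispenser between -0.1 and -0.086 m and z of spindle in the frame of label_dispenser between 0.053 and 0.062 m and x of spindle_tip in the frame of label_dispenser between -0.006 and 0.006 m and y of spindle_tip in the frame of label_dispenser between 0.113 and 0.127 m and z of spindle_tip in the frame of label_dispenser between 0.053 and 0.062 m), for 0.2 s.
At the end, for the whole second after the job is handed in: Spindle in both slots (6 mm across, 7 along, about 4 in height), handle on the right; wide-cored roll on the shoulder (centre 15 to 50 mm from the flange), every small roll on the thin rod (centre 68 to 182 mm), cover shut (under 0.06 rad) (all of step 4 and value of joint cover below 0.06 rad); the robot touches nothing.
It fails at once if the mug is pushed more than 4 cm from its place (distance of mug from where it was at the start of the episode above 0.04 m).
It fails at once if the flat tin is pushed more than 4 cm from its place (distance of flat_tin from where it was at the start of the episode above 0.04 m).
It fails at once if the marker pen is pushed more than 4 cm from its place (distance of marker_pen from where it was at the start of the episode above 0.04 m).
Of day_roll_a, day_roll_b, day_roll_c only 1 to 3 are there at a start; the rules pass over those that are not, and their reading is None.
At some moment in a run one of label_dispenser may be knocked a few centimetres aside while the robot is not near it.
It also fails if it takes over 210 s, if anything falls off the work surface, if the arm or the gripper's body presses on something with over 40 N, if the wrist force passes 120 N, or if a joint passes its speed limit or range.

ROBOT

A 7-joint arm with a two-finger parallel gripper is mounted at the origin on a cart in front of the work surface, level with it; the furniture and walls round the work are solid. World frame = base frame: x ahead of the robot, y to its left, z up, the work surface at z = 0. Lengths are in m, angles in rad, forces in N, time in s.
With the tool pointing down it reaches from about 0.425 to 0.925 m from the base axis. Payload 6.8 kg.
Tool frame: the origin (TCP) lies on the centre line of the jaws, within the pads' length; the fingertips stand 8 mm ahead of it and the grasp point (between the pads) lies 11 mm behind it (bot.tips_ahead is the distance from the TCP to the fingertips, in m); z points along the fingers, y is the line along which they close (so a half turn about z gives the same grasp; the last joint's range is limited). The gripper opens to 85 mm and grips with 20 to 120 N. Pads are 22 mm wide; open, the fingers measure 114 mm over their backs; the gripper's body (76 mm by 85 mm) begins 54 mm behind the grasp point. The pads swing forward as they close: fully open they stand 13 mm farther back than shut.
Start: joints at [1.082, 0.477, 0.022, 1.555, -0.011, 1.109, -0.083], TCP at [0.251, -0.627, 0.239] pointing down, gripper open.
Joint ranges: [-2.96, 2.96], [-0.34, 2.1], [-1.41, 1.46], [0.24, 2.44], [-1.37, 4.51], [0.17, 1.92], [-2.96, 2.96]. Speed limits (rad/s): [2.39, 2.39, 3.14, 3.14, 3.14, 3.14, 3.14].

INTERFACE

Orientations are given as a unit quaternion [w, x, y, z].
In Python, from station import bot gives the robot as it stands.
- The arm moves only by the tool send_rows, never from a script. Its argument "deltas" is text: rows parted by semicolons, each of 4 numbers parted by spaces: the shift along the tool's x, y, z in m, then the turn about the tool's z in degrees. In form: x y z spin; .... A call has 1 to 5 rows; each row is the pose to reach, as a shift and turn from the pose commanded when the call began, along the tool's axes at that moment; what a row does not reach only later rows make up. A row lasts 1/10 s, in which the tool goes at most 50 mm and 8.59 degrees, less where a joint would pass 70% of its speed; a pose out of reach is approached as far as the arm can. A call with a gripper value outside its range is refused whole. "claw" is the opening, from 0 (shut) to 1 (fully open), set as the call begins (left out, the last holds). The fingers move at their own pace and stop on an object; "force" is the grip in N (left out, the last holds). Time passes only in rows, so rows that repeat a pose let the fingers close. It gives the time, the measured TCP pose, the force, the opening and the grip force at its end, in the units of the state.
- bot.get_obs(): the state, without advancing time (a new reading comes with each control period).
- bot.read_camera(name): name is "scene" or "side" or "wrist"; returns a dict with "img" (420x560x3 uint8, red, green, blue), "depth" (420x560 float32, m along the optical axis (not along the pixel's ray), 0 where there is no reading), "fx", "fy", "cx", "cy" (pixels), "camera_from_world" (4x4, takes a point from world to camera coordinates). Camera axes: x right, y up, looking along -z (the intrinsics and any distortion apply to the point x, -y, -z); pixel columns grow to the right and rows downward; lengths in m; the calibration is good to about 2 mm. A picture is of the moment at which its call begins.
- bot.hand_in(): hands the job in; it is judged then, once.
Trained networks look in a picture, given as the dict that the camera call returned (one of the last four; its "shot" number tells which), for a name from the list of things; names that differ only in an ending like _2 or _b are one class to them, and where a whole thing is asked for, a point or a joint stands for the part that bears it (a point fixed in the world has none). Each returns a list of dicts, best first, with "confidence" (0 to 1); they miss things now and then, are a little off and sometimes report something else, mostly with a low value. They report only what shows in the picture. A call takes as long as a camera call. They do not tell look-alikes from the thing itself.
- bot.masks_of(picture, query): "mask" (420x560 bool, what is visible of it).
- bot.landmark_of(picture, query): "xyz" ([x, y, z] in m, in world coordinates, good to about 4 mm: a listed point, or the origin of a listed thing).
The state is a dict: "t": time; "q": joint angles; "joint_vel": joint speeds; "joint_torque": joint torques, N m; "eef_pos": TCP position; "tool_rot": TCP orientation; "contact_force": force on the tool from outside, world axes, zero at the start; "torque": the same for the moment, N m; "gripper_width": opening from 0.0 (shut) to 1.0 (fully open); "grasp_force": force on a finger pad.
Only numpy, scipy, OpenCV 4.12 (cv2) and the standard library are available. Lean on these libraries where they do the work, as an engineer would, in place of code of your own. Each camera call takes 0.05 s, during which the arm holds its last target. There are 200 camera calls.

## Working session

There is one attempt and no reset: what is moved stays moved. The work goes in short steps, Python scripts to look and compute and a tool call to move; the robot and the scene stay as the last step left them, time stands still between calls to the robot, and variables do not carry over. Pictures are saved under pics/ and viewed, at most 18 in all, crops included, and the job is handed in when it is done.

Besides the shell and the picture viewer there is one more tool, called as name(argument=value, ...), one argument or row to a line, values as JSON. send_rows: Moves the arm, as the interface text tells. Its arguments: {"type":"object","properties":{"deltas":{"type":"string"},"claw":{"type":"number"},"force":{"type":"number"}},"required":["deltas"]}

```bash
mkdir -p pics; ls; cat > h.py <<'E'
import numpy as np, cv2, sys
from station import bot
def save(p,n): cv2.imwrite('pics/'+n+'.png',cv2.cvtColor(p['img'],cv2.COLOR_RGB2BGR))
def pts(p,mask):
    v,u=np.nonzero(mask&(p['depth']>0)); d=p['depth'][v,u]
    c=np.stack([(u-p['cx'])/p['fx']*d,-(v-p['cy'])/p['fy']*d,-d,np.ones_like(d)])
    return (np.linalg.inv(p['camera_from_world'])@c)[:3].T
def proj(p,X):
    c=p['camera_from_world']@np.append(X,1); return (p['cx']+p['fx']*c[0]/-c[2],p['cy']-p['fy']*c[1]/-c[2])
def st():
    o=bot.get_obs(); R=Rq(o['tool_rot']); print('t',round(o['t'],2),'tcp',np.round(o['eef_pos'],4),'F',np.round(o['contact_force'],1),'w',round(o['gripper_width'],3),'g',o['grasp_force']); print('R',np.round(R,3).tolist()); return o
def Rq(q):
    from scipy.spatial.transform import Rotation as r; return r.from_quat([q[1],q[2],q[3],q[0]]).as_matrix()
E
python3 - <<'E'
from h import *
st()
for n in ('scene','side'):
    p=bot.read_camera(n); save(p,n+'0')
    for q in ['label_dispenser','slot_right','slot_left','cover_handle','spindle','spindle_handle','spindle_tip','wide_roll_mid','day_roll_a_mid','roll_rack','mug','flat_tin','marker_pen']:
        print(n,q,[(np.round(d['xyz'],3).tolist(),round(d['confidence'],2),np.round(proj(p,d['xyz'])).tolist()) for d in bot.landmark_of(p,q)])
E
```

```text
pics
t 0.0 tcp [ 0.2506 -0.6261  0.2383] F [ 0.5 -0.8 -0.4] w 0.998 g 0.0
R [[0.928, 0.372, -0.001], [0.372, -0.928, 0.002], [-0.0, -0.002, -1.0]]
scene label_dispenser [([0.46, -0.14, 0.059], 0.7, [311.0, 241.0]), ([0.45, -0.242, 0.002], 0.67, [332.0, 271.0]), ([0.501, 0.275, -0.002], 0.25, [230.0, 188.0])]
scene slot_right [([0.441, -0.344, 0.056], 0.57, [359.0, 281.0]), ([0.449, -0.242, 0.0], 0.23, [332.0, 271.0])]
scene slot_left [([0.462, -0.138, 0.057], 0.75, [310.0, 241.0])]
scene cover_handle [([0.427, -0.238, 0.14], 0.74, [330.0, 248.0])]
scene spindle [([0.445, -0.332, 0.058], 0.64, [356.0, 277.0]), ([0.439, -0.371, 0.054], 0.47, [366.0, 286.0])]
scene spindle_handle [([0.441, -0.342, 0.055], 0.65, [358.0, 280.0]), ([0.436, -0.373, 0.054], 0.57, [366.0, 287.0])]
scene spindle_tip []
scene wide_roll_mid [([0.459, 0.429, 0.039], 0.67, [193.0, 167.0])]
scene day_roll_a_mid []
scene roll_rack [([0.429, -0.237, 0.14], 0.49, [330.0, 248.0]), ([0.501, 0.273, -0.001], 0.43, [231.0, 188.0])]
scene mug []
scene flat_tin []
scene marker_pen [([0.498, 0.276, 0.001], 0.28, [230.0, 187.0
[... 292 characters left out ...]
ndle_handle [([0.44, -0.371, 0.059], 0.56, [290.0, 317.0]), ([0.619, 0.276, 0.066], 0.27, [300.0, 169.0])]
side spindle_tip []
side wide_roll_mid [([0.456, 0.428, 0.039], 0.57, [253.0, 160.0]), ([0.297, 0.419, 0.04], 0.55, [214.0, 165.0])]
side day_roll_a_mid [([0.382, 0.281, 0.066], 0.8, [238.0, 176.0]), ([0.705, -0.26, 0.002], 0.16, [371.0, 282.0])]
side roll_rack []
side mug [([0.653, -0.419, -0.002], 0.84, [374.0, 333.0]), ([0.707, -0.259, -0.002], 0.32, [371.0, 283.0])]
side flat_tin [([0.706, -0.26, 0.0], 0.55, [371.0, 283.0])]
side marker_pen [([0.668, -0.083, -0.002], 0.61, [340.0, 244.0]), ([0.448, -0.344, 0.059], 0.32, [291.0, 308.0]), ([0.618, 0.277, 0.064], 0.22, [300.0, 170.0])]
```

View pics/scene0.png

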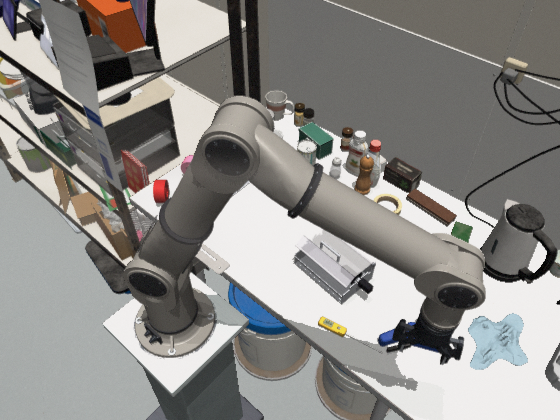

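View pics/side0.png

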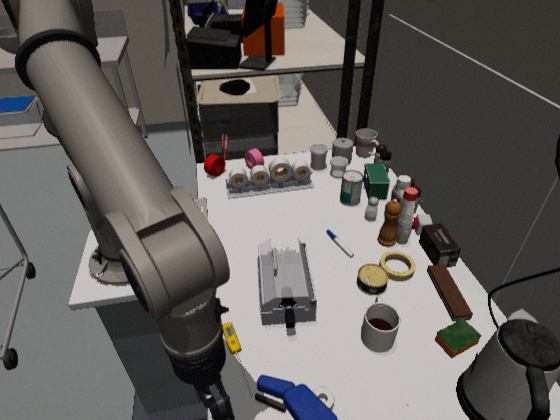

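The scene view shows the dispenser at about (335,262). The side view shows the rack at (268,176) with all four seats full: the wide roll looks to be the third, with three small ones beside it, and red and pink look-alikes behind. Moving over the dispenser for a wrist view.

send_rows(
  deltas="0.02 -0.02 -0.03 -8; 0.05 -0.05 -0.05 -16; 0.08 -0.08 -0.06 -24; 0.11 -0.11 -0.07 -32; 0.14 -0.14 -0.08 -40",
  claw=0.4,
)

```text
t: 1.9
eef_pos: [0.3293, -0.4431, 0.32]
tool_rot: [0.0, 0.857, 0.516, -0.0]
contact_force: [0.6, 1.0, 0.3]
gripper_width: 0.403
grasp_force: 0.0
```

```bash
cat >> h.py <<'E'
def plan(x,y,z,a=None,base=None):
    "tool-frame delta from the present pose (or base xyz,a) to TCP x,y,z, tool y heading a deg"
    o=bot.get_obs(); R=Rq(o['tool_rot']); p=np.array(o['eef_pos'])
    d=R.T@(np.array([x,y,z])-p); h=np.degrees(np.arctan2(R[1,1],R[0,1]))
    s=0 if a is None else -((a-h+180)%360-180)
    print('delta',np.round(d,4),'spin',round(s,2),'heading',round(h,2),'dist',round(np.linalg.norm(d),3))
E
python3 - <<'E'
from h import *
st(); plan(0.40,-0.30,0.36,-4.5)
E
```

```text
t 1.9 tcp [ 0.3293 -0.4431  0.32  ] F [0.6 1.  0.3] w 0.403 g 0.0
R [[0.467, 0.884, 0.0], [0.884, -0.467, -0.001], [-0.0, 0.001, -1.0]]
delta [ 0.1595 -0.0043 -0.0401] spin -23.36 heading -27.86 dist 0.165
```

send_rows(
  deltas="0.04 0 -0.01 -7; 0.08 0 -0.02 -14; 0.12 0 -0.03 -20; 0.16 -0.004 -0.04 -23.4; 0.16 -0.004 -0.04 -23.4",
)

```text
t: 2.4
eef_pos: [0.4044, -0.2963, 0.3614]
tool_rot: [0.001, 0.732, 0.681, 0.001]
contact_force: [0.2, -0.2, 0.2]
gripper_width: 0.398
grasp_force: 0.0
```

```bash
python3 - <<'E'
from h import *
st()
for n in ('wrist','side','scene'):
    p=bot.read_camera(n); save(p,n+'1')
    if n=='wrist': print(np.linalg.inv(p['camera_from_world']).round(3))
    for q in ['label_dispenser','slot_right','slot_left','cover_handle','spindle','spindle_handle','spindle_tip']:
        print(n,q,[(np.round(d['xyz'],3).tolist(),round(d['confidence'],2),np.round(proj(p,d['xyz'])).tolist()) for d in bot.landmark_of(p,q)])
E
```

```text
t 2.4 tcp [ 0.4044 -0.2963  0.3614] F [ 0.2 -0.2  0.2] w 0.398 g 0.0
R [[0.073, 0.997, 0.004], [0.997, -0.073, -0.0], [-0.0, 0.004, -1.0]]
[[ 0.997  0.071  0.018  0.409]
 [-0.073  0.954  0.29  -0.222]
 [ 0.004 -0.291  0.957  0.495]
 [ 0.     0.     0.     1.   ]]
wrist label_dispenser [([0.454, -0.242, -0.002], 0.95, [310.0, 120.0])]
wrist slot_right []
wrist slot_left []
wrist cover_handle [([0.427, -0.24, 0.135], 0.83, [296.0, 124.0])]
wrist spindle [([0.441, -0.371, 0.055], 0.4, [309.0, 223.0])]
wrist spindle_handle [([0.442, -0.37, 0.061], 0.72, [310.0, 224.0]), ([0.456, -0.242, -0.0], 0.44, [312.0, 119.0])]
wrist spindle_tip []
side label_dispenser [([0.451, -0.245, 0.001], 0.89, [284.0, 293.0])]
side slot_right [([0.445, -0.344, 0.058], 0.72, [290.0, 308.0])]
side slot_left [([0.462, -0.141, 0.059], 0.81, [281.0, 252.0])]
side cover_handle [([0.433, -0.24, 0.142], 0.69, [277.0, 257.0])]
side spindle [([0.442, -0.334, 0.058], 0.52, [288.0, 306.0])]
side spindle_handle [([0.442, -0.37, 0.062], 0.51, [291.0, 316.0])]
side spindle_tip []
scene label_dispenser [([0.454, -0.242, 0.003], 0.72, [333.0, 270.0]), ([0.457, 0.275, 0.07], 0.4, [220.0, 180.0])]
scene slot_right [([0.438, -0.344, 0.058], 0.6, [358.0, 281.0])]
scene slot_left [([0.464, -0.139, 0.061], 0.62, [311.0, 240.0])]
scene cover_handle [([0.427, -0.24, 0.139], 0.64, [331.0, 248.0])]
scene spindle [([0.446, -0.331, 0.058], 0.77, [356.0, 277.0])]
scene spindle_handle [([0.435, -0.373, 0.052], 0.52, [365.0, 288.0])]
scene spindle_tip []
```

View pics/wrist1.png

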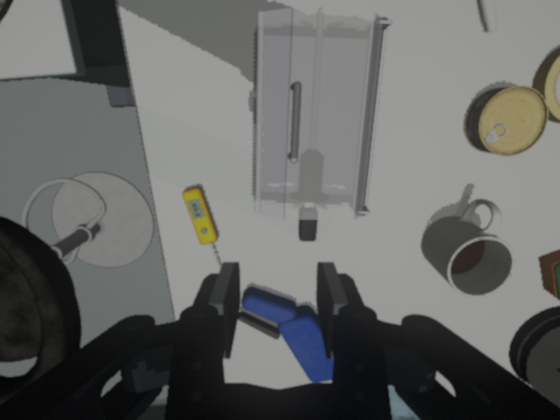

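```bash
python3 - <<'E'
from h import *
st()
p=bot.read_camera('wrist')
for q,zl,zh in (('cover_handle',.118,.16),('spindle_handle',.05,.08),('label_dispenser',.085,.1)):
    ms=bot.masks_of(p,q); print(q,[(round(m['confidence'],2),int(m['mask'].sum())) for m in ms[:3]])
    for m in ms[:1]:
        X=pts(p,m['mask']); X=X[(X[:,2]>zl)&(X[:,2]<zh)]; 
        if len(X)<10: continue
        r=cv2.minAreaRect((X[:,:2]*1000).astype(np.float32)); print(len(X),r,np.median(X,0).round(4),np.percentile(X[:,2],[5,50,95]).round(4))
        c=X-X.mean(0); v=np.linalg.svd(c[:,:2],full_matrices=False)[2][0]; print('dir deg from y',np.degrees(np.arctan(v[0]/v[1])))
E
```

```text
t 3.6 tcp [ 0.4009 -0.3017  0.3593] F [ 0.3 -0.2  0.1] w 0.398 g 0.0
R [[0.083, 0.997, -0.0], [0.997, -0.083, 0.0], [0.0, -0.0, -1.0]]
cover_handle [(0.7, 25192), (0.6, 371), (0.4, 26278)]
698 ((425.1464538574219, -238.535888671875), (76.42814636230469, 9.22232437133789), 83.50115203857422) [ 0.4255 -0.2368  0.143 ] [0.1399 0.143  0.1447]
dir deg from y 6.128749393562145
spindle_handle [(0.61, 412), (0.57, 4898)]
408 ((436.8852233886719, -375.0588073730469), (30.60533905029297, 22.69973373413086), 85.4609603881836) [ 0.4362 -0.3744  0.0709] [0.0661 0.0709 0.0724]
dir deg from y 8.456622232140647
label_dispenser [(0.75, 26480)]
3752 ((452.7118225097656, -241.2862548828125), (216.46705627441406, 138.04649353027344), 83.70124816894531) [ 0.3973 -0.2241  0.0948] [0.087  0.0948 0.0994]
dir deg from y 9.667375181104294
```

```bash
python3 - <<'E'
from h import *
plan(.4255,-.2385,.20,-6.2)
plan(.4255,-.2385,.134,-6.2)
E
```

```text
delta [0.0651 0.0193 0.1593] spin 1.42 heading -4.78 dist 0.173
delta [0.0651 0.0193 0.2253] spin 1.42 heading -4.78 dist 0.235
```

send_rows(
  deltas="0.03 0.01 0.04 1.4; 0.06 0.0193 0.08 1.4; 0.0651 0.0193 0.12 1.4; 0.0651 0.0193 0.16 1.4; 0.0651 0.0193 0.18 1.4",
  claw=0.4,
  force=40,
)

```text
t: 4.3
eef_pos: [0.4239, -0.2373, 0.1762]
tool_rot: [-0.002, 0.744, 0.668, -0.001]
contact_force: [-0.4, -0.3, -0.3]
gripper_width: 0.406
grasp_force: 0.0
```

send_rows(
  deltas="0 0 0.015 0; 0 0 0.03 0; 0 0 0.045 0; 0 0 0.045 0",
)

```text
t: 4.7
eef_pos: [0.4244, -0.238, 0.1327]
tool_rot: [-0.002, 0.744, 0.668, -0.001]
contact_force: [-0.5, -0.4, 0.3]
gripper_width: 0.399
grasp_force: 0.0
```

send_rows(
  deltas="0 0 0 0; 0 0 0 0; 0 0 0 0; 0 0 0 0; 0 0 0 0",
  claw=0,
)

```text
t: 5.2
eef_pos: [0.4262, -0.2387, 0.1349]
tool_rot: [0.001, 0.744, 0.668, 0.0]
contact_force: [2.1, -0.6, -1.6]
gripper_width: 0.075
grasp_force: 39.0
```

```bash
python3 - <<'E'
from h import *
st()
# arc rows (tool: x along y, y ahead, z down)
a0=np.arctan2(.056,.091); r=.1057
for a in np.arange(0.1,1.0,.1):
    print(round(a,2), 'y',round(r*(np.cos(a0)-np.cos(a0+a)),4),'z',round(-r*(np.sin(a0+a)-np.sin(a0)),4))
E
```

```text
t 5.2 tcp [ 0.4262 -0.2387  0.1349] F [ 2.1 -0.6 -1.6] w 0.075 g 38.95894646644592
R [[0.108, 0.994, 0.002], [0.994, -0.108, -0.001], [-0.001, 0.002, -1.0]]
0.1 y 0.006 z -0.0087
0.2 y 0.0128 z -0.0168
0.3 y 0.0204 z -0.0241
0.4 y 0.0287 z -0.0307
0.5 y 0.0376 z -0.0364
0.6 y 0.047 z -0.0412
0.7 y 0.0569 z -0.045
0.8 y 0.067 z -0.0478
0.9 y 0.0775 z -0.0496
```

send_rows(
  deltas="0 0.006 -0.0087 0; 0 0.0128 -0.0168 0; 0 0.0204 -0.0241 0; 0 0.0287 -0.0307 0; 0 0.0376 -0.0364 0",
)

```text
t: 5.7
eef_pos: [0.4625, -0.2426, 0.1709]
tool_rot: [-0.001, 0.744, 0.668, -0.001]
contact_force: [0.6, -1.7, -8.2]
gripper_width: 0.069
grasp_force: 38.7
```

send_rows(
  deltas="0 0.0094 -0.0048 0; 0 0.0193 -0.0086 0; 0 0.0294 -0.0114 0; 0 0.0399 -0.0132 0; 0 0.0399 -0.0132 0",
)

```text
t: 6.2
eef_pos: [0.5054, -0.2472, 0.1855]
tool_rot: [0.002, 0.744, 0.668, 0.001]
contact_force: [-1.8, -0.9, 7.3]
gripper_width: 0.073
grasp_force: 39.8
```

send_rows(
  deltas="0 0 0 0; 0 0 0 0; 0 0 -0.005 0",
  claw=0.22,
)

```text
t: 6.5
eef_pos: [0.5023, -0.2465, 0.1884]
tool_rot: [-0.001, 0.744, 0.668, -0.0]
contact_force: [0.3, -0.4, 0.0]
gripper_width: 0.218
grasp_force: 0.0
```

send_rows(
  deltas="0 0 -0.03 0; 0 0 -0.06 0; 0 -0.02 -0.07 0; 0 -0.06 -0.07 0; 0 -0.1 -0.07 0",
)

```text
t: 7.0
eef_pos: [0.4026, -0.2358, 0.2595]
tool_rot: [0.001, 0.744, 0.668, 0.0]
contact_force: [-0.5, -1.0, -0.2]
gripper_width: 0.217
grasp_force: 0.0
```

```bash
python3 - <<'E'
from h import *
st(); p=bot.read_camera('side'); save(p,'side2')
print([(d['xyz'],d['confidence']) for d in bot.landmark_of(p,'cover_handle')],[(d['xyz'],d['confidence']) for d in bot.landmark_of(p,'label_dispenser')])
E
```

```text
t 7.0 tcp [ 0.4026 -0.2358  0.2595] F [-0.5 -1.  -0.2] w 0.217 g 0.0
R [[0.107, 0.994, 0.001], [0.994, -0.107, -0.0], [-0.0, 0.001, -1.0]]
[([0.5105, -0.2472, 0.1861], 0.86)] [([0.4491, -0.2436, 0.0005], 0.72)]
```

View pics/side2.png

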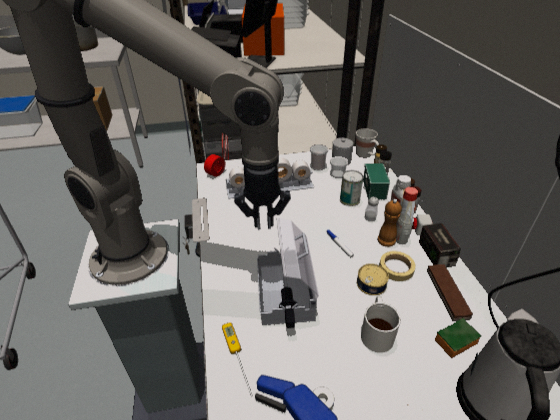

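The cover stands at roughly 0.9 rad (edge at about (285,225)). Pushing it on from the front.

send_rows(
  deltas="0 0 0.03 0; 0 0 0.07 0; 0 0.02 0.07 0; 0 0.04 0.07 0; 0 0.055 0.068 0",
  claw=0,
)

```text
t: 7.65
eef_pos: [0.4587, -0.2418, 0.1916]
tool_rot: [-0.001, 0.744, 0.668, -0.001]
contact_force: [-7.8, 1.4, 15.1]
gripper_width: 0.002
grasp_force: 6.8
```

send_rows(
  deltas="0 0.015 -0.002 0; 0 0.03 -0.004 0; 0 0.045 -0.004 0; 0 0.055 -0.004 0; 0 0.065 -0.002 0",
)

```text
t: 8.15
eef_pos: [0.5236, -0.2488, 0.1929]
tool_rot: [-0.0, 0.744, 0.668, 0.0]
contact_force: [-5.5, 1.1, 4.4]
gripper_width: -0.0
grasp_force: 3.7
```

send_rows(
  deltas="0 0.005 0 0; 0 0.01 0 0; 0 0.015 0 0; 0 0.02 0 0",
)

```text
t: 8.55
eef_pos: [0.54, -0.2507, 0.1912]
tool_rot: [-0.002, 0.744, 0.668, -0.002]
contact_force: [-5.0, 1.3, -4.2]
gripper_width: 0.002
grasp_force: 2.7
```

```bash
python3 - <<'E'
from h import *
st(); p=bot.read_camera('side'); save(p,'side3')
for q in ('cover_handle','label_dispenser','slot_right','slot_left'): print(q,[(d['xyz'].round(3) if hasattr(d['xyz'],'round') else d['xyz'],d['confidence']) for d in bot.landmark_of(p,q)])
E
```

```text
t 8.55 tcp [ 0.54   -0.2507  0.1912] F [-5.   1.3 -4.2] w 0.002 g 2.6782590709626675
R [[0.108, 0.994, -0.006], [0.994, -0.108, 0.001], [0.001, -0.006, -1.0]]
cover_handle [([0.5972, -0.2581, 0.1561], 0.86)]
label_dispenser [([0.4515, -0.2428, 0.004], 0.76)]
slot_right [([0.4482, -0.3454, 0.0648], 0.73)]
slot_left [([0.4648, -0.1416, 0.0639], 0.87)]
```

send_rows(
  deltas="0 -0.03 0 0; 0 -0.05 -0.03 0; -0.04 -0.075 -0.06 0; -0.08 -0.088 -0.06 0; -0.123 -0.088 -0.06 0",
  claw=0.65,
)

```text
t: 9.3
eef_pos: [0.441, -0.3662, 0.2557]
tool_rot: [0.003, 0.744, 0.668, 0.0]
contact_force: [0.4, 0.4, -0.6]
gripper_width: 0.65
grasp_force: 0.0
```

send_rows(
  deltas="0 0 0 0; 0 0 0 0",
)

```text
t: 9.5
eef_pos: [0.4418, -0.3652, 0.2534]
tool_rot: [0.001, 0.745, 0.667, 0.0]
contact_force: [0.4, 0.3, -0.6]
gripper_width: 0.651
grasp_force: 0.0
```

```bash
python3 - <<'E'
from h import *
st(); p=bot.read_camera('wrist'); save(p,'wrist4')
for q in ('spindle_handle','spindle','spindle_tip','label_dispenser','slot_right','slot_left'): print(q,[(np.round(d['xyz'],3),round(d['confidence'],2)) for d in bot.landmark_of(p,q)])
for m in bot.masks_of(p,'spindle_handle')[:2]:
    X=pts(p,m['mask']); X=X[(X[:,2]>.06)&(X[:,2]<.085)]
    if len(X)>20: print(len(X),cv2.minAreaRect((X[:,:2]*1000).astype(np.float32)),X.mean(0).round(4),np.percentile(X[:,2],[5,50,95]).round(4))
plan(.4386,-.3727,.047,-6.2)
E
```

```text
t 9.5 tcp [ 0.4418 -0.3652  0.2534] F [ 0.4  0.3 -0.6] w 0.651 g 0.0
R [[0.11, 0.994, 0.002], [0.994, -0.11, -0.001], [-0.001, 0.002, -1.0]]
spindle_handle [(array([ 0.441, -0.37 ,  0.056]), 0.97)]
spindle [(array([ 0.441, -0.33 ,  0.056]), 0.87)]
spindle_tip []
label_dispenser [(array([ 0.454, -0.241, -0.003]), 0.78)]
slot_right [(array([ 0.439, -0.34 ,  0.058]), 0.95)]
slot_left []
4005 ((451.9299011230469, -300.82794189453125), (182.06625366210938, 47.09000015258789), 73.86457824707031) [ 0.4448 -0.3168  0.0688] [0.0607 0.0701 0.0757]
delta [-0.0098 -0.0024  0.2059] spin 0.09 heading -6.11 dist 0.206
```

View pics/wrist4.png

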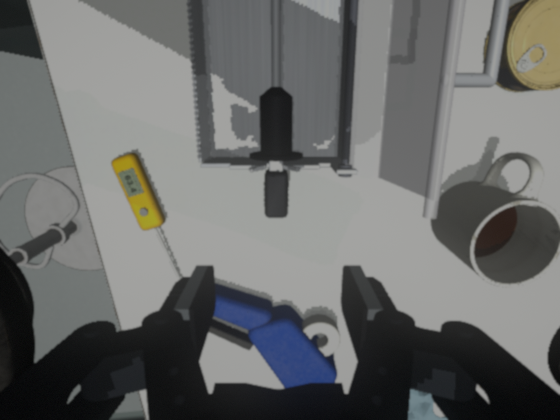

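The wrist view shows the cover fully back and the spindle's black handle at (276,192), clear to grasp.

send_rows(
  deltas="-0.0085 -0.001 0.05 0; -0.0085 -0.001 0.1 0; -0.0085 -0.001 0.14 0; -0.0085 -0.001 0.18 0; -0.0085 -0.001 0.206 0",
)

```text
t: 10.4
eef_pos: [0.4387, -0.3711, 0.0441]
tool_rot: [-0.002, 0.744, 0.668, -0.0]
contact_force: [0.1, 0.3, 0.2]
gripper_width: 0.651
grasp_force: 0.0
```

send_rows(
  deltas="0 0 0 0; 0 0 0 0; 0 0 0 0; 0 0 0 0; 0 0 0 0",
  claw=0,
  force=115,
)

```text
t: 10.9
eef_pos: [0.4402, -0.3728, 0.0482]
tool_rot: [0.001, 0.744, 0.668, 0.0]
contact_force: [-2.4, 0.9, 2.2]
gripper_width: 0.239
grasp_force: 112.4
```

send_rows(
  deltas="0 0 -0.01 0; 0 0 -0.03 0; 0 0 -0.06 0; 0 0 -0.1 0; 0 0 -0.14 0",
)

```text
t: 11.4
eef_pos: [0.4399, -0.3721, 0.1893]
tool_rot: [0.0, 0.744, 0.668, 0.0]
contact_force: [1.0, -1.4, -1.0]
gripper_width: 0.237
grasp_force: 112.6
```

send_rows(
  deltas="-0.0 0 -0.03 0; -0.0 0 -0.06 0; -0.0 0 -0.09 0; 0 0 -0.1 0",
)

```text
t: 11.8
eef_pos: [0.4413, -0.373, 0.2915]
tool_rot: [0.004, 0.744, 0.668, 0.001]
contact_force: [0.2, -0.1, -1.0]
gripper_width: 0.239
grasp_force: 112.7
```

```bash
python3 - <<'E'
from h import *
st(); p=bot.read_camera('side'); save(p,'side5')
for q in ('spindle_handle','spindle','spindle_tip','label_dispenser','slot_right','slot_left','wide_roll_mid','day_roll_a_mid','roll_rack'): print(q,[(np.round(d['xyz'],3),round(d['confidence'],2)) for d in bot.landmark_of(p,q)])
E
```

```text
t 11.8 tcp [ 0.4413 -0.373   0.2915] F [ 0.2 -0.1 -1. ] w 0.239 g 112.68121361732483
R [[0.108, 0.994, 0.006], [0.994, -0.108, -0.004], [-0.004, 0.006, -1.0]]
spindle_handle [(array([ 0.445, -0.373,  0.302]), 0.81)]
spindle [(array([ 0.446, -0.334,  0.302]), 0.75)]
spindle_tip []
label_dispenser [(array([ 0.451, -0.242, -0.002]), 0.71), (array([ 0.652, -0.418,  0.002]), 0.7)]
slot_right [(array([ 0.449, -0.348,  0.06 ]), 0.83), (array([ 0.501,  0.271, -0.001]), 0.24)]
slot_left [(array([ 0.458, -0.137,  0.06 ]), 0.92)]
wide_roll_mid [(array([0.298, 0.419, 0.042]), 0.9), (array([0.456, 0.429, 0.04 ]), 0.74), (array([ 0.444, -0.371,  0.303]), 0.44)]
day_roll_a_mid [(array([0.383, 0.281, 0.067]), 0.85), (array([ 0.497,  0.274, -0.003]), 0.54)]
roll_rack [(array([ 0.501,  0.273, -0.001]), 0.62)]
```

View pics/side5.png

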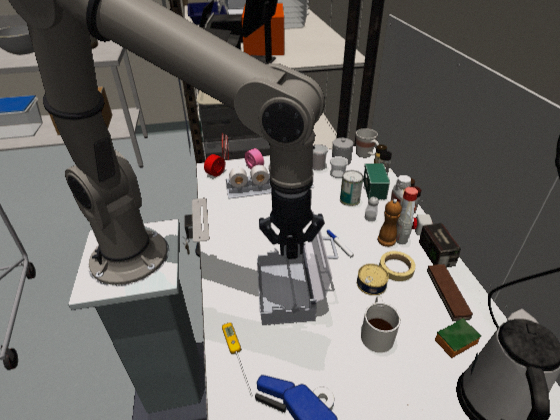

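```bash
python3 - <<'E'
from h import *
for n in ('side','scene'):
    p=bot.read_camera(n); X=pts(p,p['depth']>0); print(n,'cam',np.linalg.inv(p['camera_from_world'])[:3,3].round(2),p['fx'])
    m=(X[:,0]>.1)&(X[:,0]<.95)&(X[:,1]>.15)&(X[:,1]<.9)&(X[:,2]>.12)&(X[:,2]<.75)
    Y=X[m]; H={}
    for a in Y: H.setdefault((round(a[0]/.1)*.1,round(a[1]/.1)*.1),[]).append(a[2])
    print([(f'{k[0]:.1f},{k[1]:.1f}',len(v),round(min(v),2),round(max(v),2)) for k,v in sorted(H.items()) if len(v)>8])
E
```

```text
side cam [ 0.31 -0.95  0.88] 388.28337369303387
[('0.2,0.5', 37, np.float64(0.14), np.float64(0.63)), ('0.2,0.6', 604, np.float64(0.12), np.float64(0.61)), ('0.3,0.6', 74, np.float64(0.12), np.float64(0.6)), ('0.3,0.7', 251, np.float64(0.12), np.float64(0.46)), ('0.3,0.8', 164, np.float64(0.13), np.float64(0.47)), ('0.3,0.9', 9, np.float64(0.46), np.float64(0.47)), ('0.4,0.7', 232, np.float64(0.12), np.float64(0.46)), ('0.4,0.8', 149, np.float64(0.43), np.float64(0.46)), ('0.5,0.5', 113, np.float64(0.51), np.float64(0.61)), ('0.5,0.6', 422, np.float64(0.49), np.float64(0.61)), ('0.5,0.7', 106, np.float64(0.35), np.float64(0.57)), ('0.5,0.8', 408, np.float64(0.34), np.float64(0.5)), ('0.5,0.9', 10, np.float64(0.34), np.float64(0.5)), ('0.6,0.6', 20, np.float64(0.33), np.float64(0.59)), ('0.6,0.7', 616, np.float64(0.33), np.float64(0.59)), ('0.6,0.8', 730, np.float64(0.33), np.float64(0.57)), ('0.7,0.6', 130, np.float64(0.32), np.float64(0.34)), ('0.7,0.7', 195, np.float64(0.3), np.float64(0.34)), ('0.7,0.8', 270, np.float64(0.33), np.float64(0.5)), ('0.7,0.9', 66, np.float64(0.33), np
[... 1679 characters left out ...]
, ('0.6,0.9', 97, np.float64(0.49), np.float64(0.5)), ('0.7,0.6', 131, np.float64(0.31), np.float64(0.34)), ('0.7,0.7', 342, np.float64(0.33), np.float64(0.34)), ('0.7,0.8', 294, np.float64(0.32), np.float64(0.4)), ('0.7,0.9', 59, np.float64(0.33), np.float64(0.34)), ('0.8,0.6', 148, np.float64(0.31), np.float64(0.34)), ('0.8,0.7', 319, np.float64(0.32), np.float64(0.34)), ('0.8,0.8', 296, np.float64(0.32), np.float64(0.34)), ('0.8,0.9', 145, np.float64(0.32), np.float64(0.34)), ('0.9,0.6', 1057, np.float64(0.12), np.float64(0.47)), ('0.9,0.7', 249, np.float64(0.33), np.float64(0.34)), ('0.9,0.8', 278, np.float64(0.33), np.float64(0.34)), ('0.9,0.9', 135, np.float64(0.33), np.float64(0.34))]
```

send_rows(
  deltas="0.04 0 -0.02 0; 0.09 0 -0.04 0; 0.14 0 -0.06 0; 0.19 0 -0.065 0; 0.24 0 -0.07 0",
)

```text
t: 12.9
eef_pos: [0.4649, -0.1397, 0.357]
tool_rot: [0.001, 0.744, 0.668, 0.0]
contact_force: [1.0, -0.2, -0.2]
gripper_width: 0.241
grasp_force: 112.7
```

send_rows(
  deltas="0.05 0 0 -1; 0.1 0 0 -2; 0.15 0 0 -3; 0.2 0 0 -4; 0.25 0.003 0 -6.2",
)

```text
t: 13.4
eef_pos: [0.4942, 0.1085, 0.3564]
tool_rot: [0.0, 0.707, 0.707, 0.0]
contact_force: [0.9, -0.1, -1.3]
gripper_width: 0.241
grasp_force: 112.6
```

send_rows(
  deltas="0.02 0 0 0; 0.02 0 0 0; 0.02 0 0 0",
)

```text
t: 13.7
eef_pos: [0.4945, 0.1263, 0.3558]
tool_rot: [0.0, 0.707, 0.707, -0.0]
contact_force: [0.2, -0.0, -0.8]
gripper_width: 0.241
grasp_force: 112.7
```

```bash
python3 - <<'E'
from h import *
st(); p=bot.read_camera('wrist'); save(p,'wrist6')
for q in ('wide_roll_mid','day_roll_a_mid','roll_rack','spindle','spindle_tip'): print(q,[(np.round(d['xyz'],3),round(d['confidence'],2),np.round(proj(p,d['xyz']))) for d in bot.landmark_of(p,q)])
X=pts(p,p['depth']>0)
for x in np.arange(.33,.68,.01):
    m=(abs(X[:,0]-x)<.005)&(X[:,1]>.22)&(X[:,1]<.34)&(X[:,2]<.2); Y=X[m]
    if len(Y)>5:
        t=Y[Y[:,2]>Y[:,2].max()-.006]; print(round(x,2),len(Y),'top',Y[:,2].max().round(3),'y',t[:,1].min().round(3),t[:,1].max().round(3))
E
```

```text
t 13.7 tcp [0.4945 0.1263 0.3558] F [ 0.2 -0.  -0.8] w 0.241 g 112.68819093704224
R [[-0.001, 1.0, -0.0], [1.0, 0.001, -0.001], [-0.001, -0.0, -1.0]]
wide_roll_mid []
day_roll_a_mid [(array([0.381, 0.276, 0.068]), 0.95, array([174.,  34.]))]
roll_rack []
spindle [(array([0.495, 0.172, 0.363]), 0.93, array([280., 189.]))]
spindle_tip []
0.33 333 top 0.058 y 0.26 0.278
0.34 452 top 0.061 y 0.259 0.284
0.35 465 top 0.091 y 0.252 0.293
0.36 700 top 0.099 y 0.252 0.293
0.37 792 top 0.101 y 0.253 0.293
0.38 826 top 0.102 y 0.253 0.294
0.39 902 top 0.101 y 0.253 0.293
0.4 988 top 0.098 y 0.253 0.293
0.41 1066 top 0.088 y 0.253 0.293
0.42 611 top 0.062 y 0.26 0.285
0.43 542 top 0.09 y 0.251 0.292
0.44 498 top 0.097 y 0.251 0.292
0.45 452 top 0.101 y 0.256 0.292
0.46 381 top 0.102 y 0.263 0.292
0.47 306 top 0.1 y 0.271 0.293
0.48 43 top 0.096 y 0.279 0.292
0.5 30 top 0.106 y 0.278 0.291
0.51 305 top 0.115 y 0.269 0.292
0.52 408 top 0.121 y 0.26 0.292
0.53 508 top 0.124 y 0.253 0.293
0.54 569 top 0.124 y 0.253 0.293
0.55 733 top 0.123 y 0.253 0.293
0.56 786 top 0.119 y 0.253 0.293
0.57 691 top 0.113 y 0.253 0.292
0.58 396 top 0.101 y 0.253 0.291
0.59 995 top 0.091 y 0.253 0.293
0.6 940 top 0.098 y 0.253 0.294
0.61 887 top 0.101 y 0.253 0.294
0.62 839 top 0.102 y 0.253 0.293
0.63 759 top 0.1 y 0.253 0.294
0.64 644 top 0.096 y 0.254 0.294
0.65 391 top 0.087 y 0.254 0.293
0.66 452 top 0.061 y 0.262 0.288
0.67 324 top 0.004 y 0.221 0.327
```

View pics/wrist6.png

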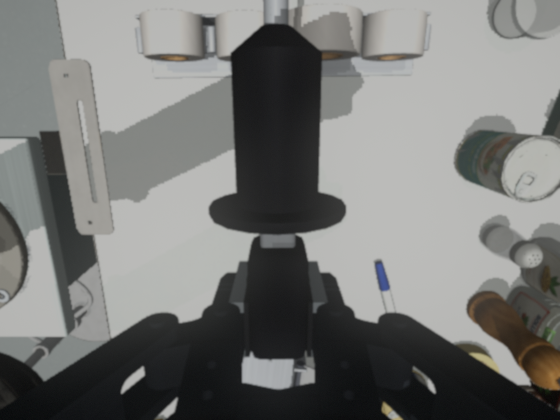

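```bash
cat >> h.py <<'E'
from scipy.optimize import least_squares
def roll(X,x0,r,z0,y0=.257,y1=.288):
    m=(abs(X[:,0]-x0)<r*.9)&(X[:,1]>y0)&(X[:,1]<y1)&(X[:,2]>z0+r*.5)&(X[:,2]<z0+r+.02); Y=X[m]
    s=least_squares(lambda c:np.hypot(Y[:,0]-c[0],Y[:,2]-c[1])-r,[x0,z0],loss='soft_l1',f_scale=.001); return len(Y),s.x.round(4)
def shaft(X,tcp):
    "slope/offset of shoulder top over y (shoulder at handle+40..+84)"
    out=[]
    for y in np.arange(.045,.08,.005):
        m=(abs(X[:,1]-tcp[1]-y)<.0025)&(abs(X[:,0]-tcp[0])<.02)&(X[:,2]>tcp[2]-.005)&(X[:,2]<tcp[2]+.06); Y=X[m]
        if len(Y)>10:
            r=.015; s=least_squares(lambda c:np.hypot(Y[:,0]-c[0],Y[:,2]-c[1])-r,[tcp[0],tcp[2]+.01],loss='soft_l1',f_scale=.001); out.append([y,*s.x])
    return np.array(out)
E
python3 - <<'E'
from h import *
o=bot.get_obs();p=bot.read_camera('wrist');X=pts(p,p['depth']>0)
for x,r,z in ((.38,.033,.067),(.46,.033,.067),(.54,.042,.079),(.62,.033,.067)): print(roll(X,x,r,z))
s=shaft(X,o['eef_pos']); print(s.round(4))
if len(s): print(np.polyfit(s[:,0],s[:,1]-o['eef_pos'][0],1),np.polyfit(s[:,0],s[:,2]-o['eef_pos'][2],1))
E
```

```text
(1814, array([0.3787, 0.0665]))
(1202, array([0.4587, 0.0665]))
(2267, array([0.5386, 0.0796]))
(1803, array([0.6187, 0.0665]))
[[0.045  0.4939 0.3648]
 [0.05   0.4939 0.3648]
 [0.055  0.4939 0.3648]
 [0.06   0.4939 0.3648]
 [0.065  0.4938 0.3647]
 [0.07   0.4938 0.3647]
 [0.075  0.4938 0.3647]
 [0.08   0.4937 0.3647]]
[-0.00544928 -0.00055509] [-0.00555833  0.00902114]
```

send_rows(
  deltas="-0.05 0.01 0 0; -0.1 0.02 0.03 0; -0.14 0.03 0.06 0; -0.17 0.04 0.1 0; -0.18 0.0445 0.14 0",
)

```text
t: 14.55
eef_pos: [0.5404, -0.0571, 0.218]
tool_rot: [0.002, 0.709, 0.705, 0.001]
contact_force: [0.5, -0.2, -1.0]
gripper_width: 0.236
grasp_force: 112.7
```

send_rows(
  deltas="0 0 0.04 0; 0 0 0.08 0; 0 0 0.12 0; 0 0 0.14 0; 0 0 0.144 0",
)

```text
t: 15.05
eef_pos: [0.537, -0.0531, 0.0715]
tool_rot: [-0.002, 0.707, 0.707, -0.002]
contact_force: [0.3, 0.3, -1.3]
gripper_width: 0.24
grasp_force: 112.7
```

```bash
python3 - <<'E'
from h import *
o=st();p=bot.read_camera('wrist');X=pts(p,p['depth']>0);t=o['eef_pos']
s=shaft(X,t)
print(np.polyfit(s[:,0],s[:,1]-t[0],1),np.polyfit(s[:,0],s[:,2]-t[2],1))
Y=X[(abs(X[:,0]-t[0])<.02)&(X[:,2]>t[2]+.009+.019)&(X[:,2]<t[2]+.05)&(X[:,1]>t[1]+.03)]; print('flange y-tcp',np.percentile(Y[:,1]-t[1],[2,50,98]).round(4),len(Y))
plan(.539,-.05,.0706,0)
E
```

```text
t 15.05 tcp [ 0.537  -0.0531  0.0715] F [ 0.3  0.3 -1.3] w 0.24 g 112.71100401878357
R [[0.0, 1.0, -0.005], [1.0, -0.0, 0.0], [0.0, -0.005, -1.0]]
[-0.00549713 -0.00068509] [-0.00523939  0.00903772]
flange y-tcp [0.0373 0.0399 0.0414] 1549
delta [0.003  0.0011 0.002 ] spin -0.01 heading -0.01 dist 0.004
```

send_rows(
  deltas="0.02 0.001 0.001 0; 0.05 0.001 0.001 0; 0.08 0.001 0.001 0; 0.09 0.001 0.001 0; 0.09 0.001 0.001 0",
)

```text
t: 15.6
eef_pos: [0.5409, 0.0393, 0.0747]
tool_rot: [0.001, 0.706, 0.708, 0.001]
contact_force: [-0.0, -0.5, -0.8]
gripper_width: 0.24
grasp_force: 112.7
```

```bash
python3 - <<'E'
from h import *
st(); plan(.539,.2095,.0706,0)
E
```

```text
t 15.6 tcp [0.5409 0.0393 0.0747] F [-0.  -0.5 -0.8] w 0.24 g 112.70653367042542
R [[-0.003, 1.0, 0.003], [1.0, 0.003, 0.001], [0.001, 0.003, -1.0]]
delta [ 0.1702 -0.0014  0.0042] spin 0.19 heading 0.19 dist 0.17
```

send_rows(
  deltas="0.02 -0.001 0.003 0; 0.05 -0.001 0.003 0; 0.08 -0.001 0.003 0; 0.1 -0.001 0.003 0; 0.11 -0.001 0.003 0",
)

```text
t: 16.1
eef_pos: [0.5396, 0.1479, 0.0708]
tool_rot: [0.0, 0.707, 0.707, 0.001]
contact_force: [-0.2, -0.7, -0.9]
gripper_width: 0.238
grasp_force: 112.7
```

send_rows(
  deltas="0.015 0 0 0; 0.03 0 0 0; 0.045 0 0 0; 0.058 0 0 0; 0.058 0 0 0",
)

```text
t: 16.6
eef_pos: [0.5385, 0.2081, 0.0703]
tool_rot: [-0.0, 0.706, 0.708, 0.001]
contact_force: [-0.4, 0.5, -0.3]
gripper_width: 0.238
grasp_force: 112.7
```

```bash
python3 - <<'E'
from h import *
o=st(); plan(.539,.2095,.0706,0); p=bot.read_camera('wrist'); save(p,'w7')
X=pts(p,p['depth']>0); Y=X[(abs(X[:,0]-.539)<.02)&(X[:,1]>.2)&(X[:,2]>.11)&(X[:,2]<.14)]
print('roll y',np.percentile(Y[:,1],[1,99]).round(4),roll(X,.539,.042,.079,Y[:,1].min()+.005,Y[:,1].max()-.005))
E
```

```text
t 16.6 tcp [0.5385 0.2081 0.0703] F [-0.4  0.5 -0.3] w 0.238 g 112.70696997642517
R [[-0.003, 1.0, 0.0], [1.0, 0.003, 0.002], [0.002, 0.0, -1.0]]
delta [ 0.0014  0.0005 -0.0003] spin 0.18 heading 0.18 dist 0.001
roll y [0.218  0.2925] (50111, array([0.539 , 0.0799]))
```

send_rows(
  deltas="0 0 -0.01 0; 0 0 -0.03 0; 0 0 -0.06 0; 0 0 -0.09 0; 0 0 -0.12 0",
)

```text
t: 17.15
eef_pos: [0.5387, 0.204, 0.1916]
tool_rot: [0.0, 0.707, 0.707, -0.0]
contact_force: [0.5, -1.1, -1.7]
gripper_width: 0.239
grasp_force: 112.7
```

send_rows(
  deltas="0 0 0 0; 0 0 0 0; 0 0 0 0",
)

```text
t: 17.45
eef_pos: [0.5381, 0.2041, 0.189]
tool_rot: [-0.0, 0.707, 0.707, -0.001]
contact_force: [-1.0, 0.1, -1.6]
gripper_width: 0.239
grasp_force: 112.6
```

```bash
python3 - <<'E'
from h import *
o=st(); p=bot.read_camera('wrist'); save(p,'w8'); q=bot.read_camera('side'); save(q,'side8')
a=cv2.imread('pics/w8.png'); b=cv2.imread('pics/side8.png')[120:330,140:420]; cv2.imwrite('pics/c8.png',np.hstack([cv2.resize(a,(400,300)),cv2.resize(b,(400,300))]))
t=o['eef_pos'];X=pts(p,p['depth']>0); Y=X[(abs(X[:,0]-.539)<.01)&(X[:,2]>t[2]+.035)&(X[:,2]<t[2]+.07)]
print('roll y-tcp',np.percentile(Y[:,1]-t[1],[1,50,99]).round(4),Y[:,2].max()-t[2])
E
```

```text
t 17.45 tcp [0.5381 0.2041 0.189 ] F [-1.   0.1 -1.6] w 0.239 g 112.64046549797058
R [[0.001, 1.0, -0.002], [1.0, -0.001, -0.001], [-0.001, -0.002, -1.0]]
roll y-tcp [0.0098 0.0681 0.0876] 0.06999453640284112
```

View pics/c8.png

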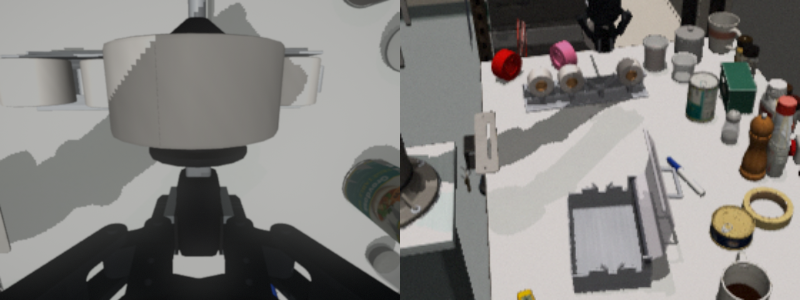

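The left part shows the wide roll seated against the flange; the right part shows the three day rolls left in the rack at crop (540,85), (570,78) and (630,72), and the dispenser with its cover open. Next is the day roll at x≈0.619.

send_rows(
  deltas="-0.04 0.01 0 0; -0.08 0.03 0 0; -0.13 0.05 0 0; -0.18 0.07 0 0; -0.22 0.081 0.0 0",
)

```text
t: 18.05
eef_pos: [0.6202, -0.0166, 0.1889]
tool_rot: [-0.001, 0.707, 0.707, -0.0]
contact_force: [0.2, 0.5, -2.2]
gripper_width: 0.235
grasp_force: 112.6
```

send_rows(
  deltas="-0.02 0 0.03 0; -0.02 0 0.07 0; -0.02 0 0.11 0; -0.02 0 0.128 0; -0.02 0 0.129 0",
)

```text
t: 18.55
eef_pos: [0.6168, -0.0348, 0.0569]
tool_rot: [-0.003, 0.707, 0.707, -0.003]
contact_force: [0.1, -0.8, -1.5]
gripper_width: 0.241
grasp_force: 112.7
```

send_rows(
  deltas="0 0 0 0; 0 0 0 0; 0 0 0 0",
)

```text
t: 18.85
eef_pos: [0.621, -0.0345, 0.0626]
tool_rot: [0.001, 0.707, 0.707, 0.001]
contact_force: [0.6, 0.2, -1.6]
gripper_width: 0.238
grasp_force: 112.7
```

```bash
python3 - <<'E'
from h import *
o=st(); plan(.6192,.150,.060,0); p=bot.read_camera('side'); save(p,'side9'); t=np.array(o['eef_pos'])
X=pts(p,p['depth']>0)
# thin rod: points near predicted axis
for y in np.arange(.14,.25,.02):
    Y=X[(abs(X[:,1]-t[1]-y)<.008)&(abs(X[:,0]-t[0])<.02)&(abs(X[:,2]-t[2]-.009)<.025)]; print(round(y,2),len(Y),np.median(Y-t,0).round(4) if len(Y) else '')
E
```

```text
t 18.85 tcp [ 0.621  -0.0345  0.0626] F [ 0.6  0.2 -1.6] w 0.238 g 112.73026585578918
R [[-0.0, 1.0, 0.003], [1.0, 0.0, -0.0], [-0.0, 0.003, -1.0]]
delta [ 0.1845 -0.0017  0.0026] spin 0.02 heading 0.02 dist 0.185
0.14 7 [-0.0039  0.139   0.0138]
0.16 6 [-0.002   0.1608  0.0125]
0.18 5 [-0.0031  0.1812  0.0123]
0.2 6 [-0.0031  0.2009  0.0128]
0.22 6 [-0.0019  0.2228  0.0126]
0.24 4 [-0.0016  0.2424  0.011 ]
```

send_rows(
  deltas="0.02 -0.001 0.001 0; 0.05 -0.001 0.001 0; 0.08 -0.001 0.001 0; 0.11 -0.001 0.001 0; 0.13 -0.001 0.001 0",
)

```text
t: 19.4
eef_pos: [0.6191, 0.0985, 0.0613]
tool_rot: [0.0, 0.706, 0.708, 0.001]
contact_force: [0.6, 0.1, -1.9]
gripper_width: 0.238
grasp_force: 112.7
```

send_rows(
  deltas="0.02 0 0 0; 0.04 0 0 0; 0.054 0 0 0; 0.054 0 0 0; 0.054 0 0 0",
)

```text
t: 19.9
eef_pos: [0.619, 0.1486, 0.0602]
tool_rot: [0.0, 0.707, 0.707, -0.0]
contact_force: [-1.0, -0.4, -2.0]
gripper_width: 0.233
grasp_force: 112.7
```

```bash
python3 - <<'E'
from h import *
o=st(); plan(.6192,.150,.060,0); p=bot.read_camera('scene'); X=pts(p,p['depth']>0)
for x,r,z in ((.6187,.033,.067),):
    Y=X[(abs(X[:,0]-x)<.015)&(X[:,1]>.235)&(X[:,1]<.33)&(X[:,2]>.092)&(X[:,2]<.12)]; print(len(Y),Y[:,1].min(),Y[:,1].max(),roll(X,x,r,z))
E
```

```text
t 19.9 tcp [0.619  0.1486 0.0602] F [-1.  -0.4 -2. ] w 0.233 g 112.73451447486877
R [[-0.0, 1.0, 0.0], [1.0, 0.0, -0.001], [-0.001, 0.0, -1.0]]
delta [0.0014 0.0002 0.0002] spin 0.02 heading 0.02 dist 0.001
61 0.23546629940826413 0.29495651054742444 (79, array([0.6165, 0.065 ]))
```

send_rows(
  deltas="0 0 -0.01 0; 0 0 -0.03 0; 0 0 -0.06 0; 0 0 -0.09 0; 0 0 -0.12 0",
)

```text
t: 20.45
eef_pos: [0.6188, 0.1479, 0.1817]
tool_rot: [0.0, 0.708, 0.707, -0.0]
contact_force: [1.0, 0.3, -1.8]
gripper_width: 0.236
grasp_force: 112.6
```

send_rows(
  deltas="-0.03 -0.02 0 0; -0.06 -0.05 0 0; -0.1 -0.08 0 0; -0.14 -0.12 0 0; -0.17 -0.15 0 0",
)

```text
t: 20.95
eef_pos: [0.4672, -0.0232, 0.1805]
tool_rot: [0.0, 0.708, 0.707, -0.0]
contact_force: [1.0, -0.4, -2.1]
gripper_width: 0.239
grasp_force: 112.7
```

send_rows(
  deltas="-0.01 -0.01 0 0; -0.01 -0.01 0 0; -0.01 -0.01 0 0",
)

```text
t: 21.25
eef_pos: [0.4599, -0.0307, 0.1809]
tool_rot: [0.001, 0.707, 0.707, 0.001]
contact_force: [-0.0, 0.8, -2.5]
gripper_width: 0.241
grasp_force: 112.8
```

```bash
python3 - <<'E'
from h import *
o=st(); t=np.array(o['eef_pos'])
p=bot.read_camera('side'); save(p,'side10'); q=bot.read_camera('scene'); save(q,'scene10')
a=cv2.imread('pics/side10.png')[100:310,140:420]; b=cv2.imread('pics/scene10.png')[140:290,180:380]; cv2.imwrite('pics/c10.png',np.hstack([cv2.resize(a,(400,300)),cv2.resize(b,(400,300))]))
X=np.vstack([pts(p,p['depth']>0),pts(q,q['depth']>0)])-t
for y in np.arange(.03,.27,.01):
    Y=X[(abs(X[:,1]-y)<.005)&(abs(X[:,0])<.012)&(X[:,2]>-.03)&(X[:,2]<.06)]; print(round(y,2),len(Y),'top',Y[:,2].max().round(4) if len(Y) else '')
plan(.459,.111,.060,0)
E
```

```text
t 21.25 tcp [ 0.4599 -0.0307  0.1809] F [-0.   0.8 -2.5] w 0.241 g 112.75189161300659
R [[0.001, 1.0, 0.002], [1.0, -0.001, 0.0], [0.0, 0.002, -1.0]]
0.03 3 top 0.0361
0.04 27 top 0.0332
0.05 3 top 0.0243
0.06 43 top 0.0473
0.07 17 top 0.0481
0.08 17 top 0.0493
0.09 16 top 0.0483
0.1 8 top 0.0467
0.11 0 top 
0.12 31 top 0.0381
0.13 17 top 0.0365
0.14 17 top 0.036
0.15 17 top 0.0347
0.16 10 top 0.0337
0.17 3 top 0.0132
0.18 5 top 0.0134
0.19 5 top 0.0116
0.2 8 top 0.0133
0.21 5 top 0.012
0.22 5 top 0.0148
0.23 8 top 0.0113
0.24 5 top 0.0113
0.25 4 top 0.0118
0.26 0 top 
delta [ 0.1405 -0.0013  0.1207] spin 0.09 heading 0.09 dist 0.185
```

View pics/c10.png

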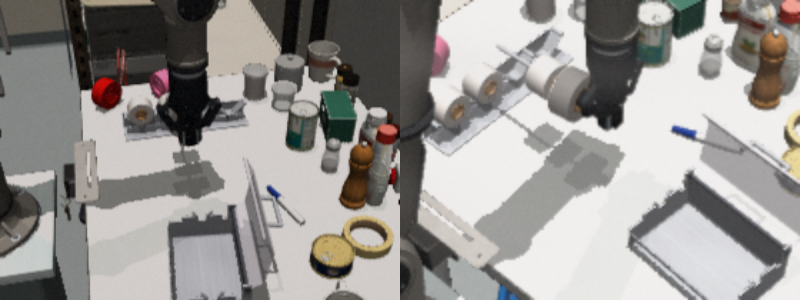

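send_rows(
  deltas="0 -0.001 0.03 0; 0 -0.001 0.07 0; 0 -0.001 0.1 0; 0 -0.001 0.118 0; 0 -0.001 0.12 0",
)

```text
t: 21.85
eef_pos: [0.4572, -0.0293, 0.0579]
tool_rot: [-0.002, 0.706, 0.708, -0.001]
contact_force: [-0.8, 0.0, -2.0]
gripper_width: 0.24
grasp_force: 112.8
```

send_rows(
  deltas="0 0 0 0; 0.02 0 0 0; 0.04 0 0 0; 0.06 0 0 0; 0.06 0 0 0",
)

```text
t: 22.35
eef_pos: [0.4596, 0.033, 0.0618]
tool_rot: [0.001, 0.705, 0.709, 0.002]
contact_force: [0.3, 0.6, -1.5]
gripper_width: 0.242
grasp_force: 112.8
```

```bash
python3 - <<'E'
from h import *
o=st(); plan(.459,.114,.060,0)
E
```

```text
t 22.35 tcp [0.4596 0.033  0.0618] F [ 0.3  0.6 -1.5] w 0.242 g 112.77534127235413
R [[-0.005, 1.0, 0.004], [1.0, 0.005, 0.002], [0.002, 0.004, -1.0]]
delta [ 0.081  -0.0003  0.002 ] spin 0.27 heading 0.27 dist 0.081
```

send_rows(
  deltas="0.02 0 0.001 0; 0.04 0 0.001 0; 0.06 0 0.001 0; 0.074 0 0.001 0; 0.081 0 0.001 0",
)

```text
t: 22.85
eef_pos: [0.4586, 0.1116, 0.0599]
tool_rot: [0.0, 0.707, 0.708, 0.001]
contact_force: [-0.2, -1.0, -1.6]
gripper_width: 0.241
grasp_force: 112.8
```

send_rows(
  deltas="0 0 0 0; 0 0 0 0; 0 0 0 0",
)

```text
t: 23.15
eef_pos: [0.4578, 0.1091, 0.059]
tool_rot: [0.0, 0.708, 0.707, -0.0]
contact_force: [-0.1, -0.5, -1.8]
gripper_width: 0.247
grasp_force: 112.8
```

```bash
cat >> h.py <<'E'
def prof(o,cams=('scene','wrist'),n=None):
    "top profile along the spindle axis, relative to TCP, in tool frame (x along spindle)"
    R=Rq(o['tool_rot']); Xs=[]
    for c in cams:
        p=bot.read_camera(c)
        if n: save(p,c+n)
        Xs.append((pts(p,p['depth']>0)-np.array(o['eef_pos']))@R)
    X=np.vstack(Xs); X[:,2]*=-1; r=[]
    for y in np.arange(.03,.27,.006):
        Y=X[(abs(X[:,0]-y)<.003)&(abs(X[:,1])<.02)&(X[:,2]>-.03)&(X[:,2]<.06)]; r.append('%.0f:%.0f(%d)'%(y*1e3,Y[:,2].max()*1e3 if len(Y) else -99,len(Y)))
    print(' '.join(r)); return X
E
python3 - <<'E'
from h import *
o=st(); X=prof(o,n='11')
E
```

```text
t 23.15 tcp [0.4578 0.1091 0.059 ] F [-0.1 -0.5 -1.8] w 0.247 g 112.78625965118408
R [[0.001, 1.0, -0.0], [1.0, -0.001, -0.001], [-0.001, -0.0, -1.0]]
30:16(302) 36:36(539) 42:35(3297) 48:26(1461) 54:36(1282) 60:49(1839) 66:47(3620) 72:47(3917) 78:47(4037) 84:47(4356) 90:47(4598) 96:47(4049) 102:42(10) 108:35(5) 114:36(19) 120:29(5) 126:38(18) 132:34(12) 138:43(13) 144:41(29) 150:41(15) 156:40(11) 162:41(15) 168:43(13) 174:43(14) 180:40(10) 186:37(6) 192:-29(1) 198:-99(0) 204:-99(0) 210:-99(0) 216:-99(0) 222:-99(0) 228:-99(0) 234:-99(0) 240:-99(0) 246:-99(0) 252:-99(0) 258:-99(0) 264:-99(0)
```

send_rows(
  deltas="0 0 -0.01 0; 0 0 -0.03 0; 0 0 -0.06 0; 0 0 -0.09 0; 0 0 -0.12 0",
)

```text
t: 23.75
eef_pos: [0.4574, 0.11, 0.1807]
tool_rot: [-0.0, 0.707, 0.707, -0.0]
contact_force: [0.1, -0.5, -2.8]
gripper_width: 0.239
grasp_force: 112.7
```

send_rows(
  deltas="-0.006 0 0 0; -0.018 0 0 -2; -0.034 0 0 -5; -0.052 0 0 -8; -0.07 0 0 -11",
)

```text
t: 24.25
eef_pos: [0.4571, 0.0391, 0.1786]
tool_rot: [-0.0, 0.635, 0.772, -0.001]
contact_force: [0.3, 0.0, -3.0]
gripper_width: 0.233
grasp_force: 112.7
```

send_rows(
  deltas="-0.018 0 0 -2; -0.036 0 0 -2; -0.05 0 0 -2; -0.058 0 0 -2; -0.06 0 0 -2",
)

```text
t: 24.75
eef_pos: [0.469, -0.0196, 0.1787]
tool_rot: [-0.0, 0.623, 0.782, -0.0]
contact_force: [-0.0, 0.3, -3.1]
gripper_width: 0.238
grasp_force: 112.7
```

```bash
python3 - <<'E'
from h import *
o=st(); X=prof(o,n='12')
plan(.4467,-.0192,.180,13);plan(.4467,-.0192,.060,13)
a=cv2.imread('pics/scene12.png')[140:290,180:380]; b=cv2.imread('pics/wrist12.png'); cv2.imwrite('pics/c12.png',np.hstack([cv2.resize(a,(400,300)),cv2.resize(b,(400,300))]))
E
```

```text
t 24.75 tcp [ 0.469  -0.0196  0.1787] F [-0.   0.3 -3.1] w 0.238 g 112.70364761352539
R [[-0.224, 0.975, -0.001], [0.975, 0.224, -0.0], [-0.0, -0.001, -1.0]]
30:16(349) 36:35(378) 42:35(3380) 48:25(1462) 54:26(1533) 60:46(1041) 66:48(3624) 72:47(3877) 78:47(4032) 84:47(4289) 90:47(4592) 96:46(4381) 102:46(26) 108:30(6) 114:32(15) 120:32(14) 126:35(17) 132:33(12) 138:32(15) 144:33(14) 150:34(20) 156:37(14) 162:35(14) 168:34(16) 174:34(13) 180:34(16) 186:32(8) 192:21(1) 198:14(1) 204:12(4) 210:9(4) 216:14(5) 222:9(4) 228:16(5) 234:8(2) 240:15(6) 246:-99(0) 252:7(2) 258:-99(0) 264:-99(0)
delta [ 0.0043 -0.022  -0.0011] spin 0.01 heading 13.01 dist 0.022
delta [ 0.0043 -0.0219  0.1189] spin 0.01 heading 13.01 dist 0.121
```

View pics/c12.png

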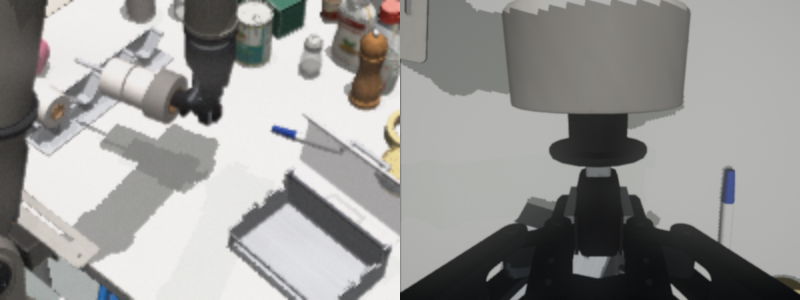

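The third day roll remains in the left seat (crop (55,115)) and two are on the rod behind the wide roll. I'll bring the spindle in yawed 13°.

send_rows(
  deltas="0.004 -0.012 0.02 0; 0.004 -0.022 0.05 0; 0.004 -0.022 0.08 0; 0.004 -0.022 0.11 0; 0.004 -0.022 0.119 0",
)

```text
t: 25.35
eef_pos: [0.4451, -0.0188, 0.0579]
tool_rot: [-0.002, 0.622, 0.783, -0.001]
contact_force: [-0.7, 0.1, -1.7]
gripper_width: 0.239
grasp_force: 112.8
```

send_rows(
  deltas="0 0 0 0; 0 0 0 0",
)

```text
t: 25.55
eef_pos: [0.4478, -0.0191, 0.0609]
tool_rot: [0.0, 0.622, 0.783, 0.0]
contact_force: [0.7, 0.2, -2.9]
gripper_width: 0.237
grasp_force: 112.8
```

```bash
python3 - <<'E'
from h import *
o=st(); plan(.4467,-.0192,.060,13); plan(.4250,.0773,.060,13); print(np.round(o['q'],2))
R=Rq(o['tool_rot']); X=pts(p:=bot.read_camera('scene'),p['depth']>0) if False else None
E
```

```text
t 25.55 tcp [ 0.4478 -0.0191  0.0609] F [ 0.7  0.2 -2.9] w 0.237 g 112.75075793266296
R [[-0.226, 0.974, 0.001], [0.974, 0.226, 0.0], [-0.0, 0.001, -1.0]]
delta [ 0.0001 -0.0011  0.0009] spin 0.06 heading 13.06 dist 0.001
delta [ 0.099  -0.0004  0.0009] spin 0.06 heading 13.06 dist 0.099
[ 0.29  0.43 -0.45  2.2   0.34  0.58 -0.19]
```

send_rows(
  deltas="0.015 0 0 0; 0.035 0 0 0; 0.055 0 0 0; 0.07 0 0 0; 0.08 0 0 0",
)

```text
t: 26.05
eef_pos: [0.4299, 0.0598, 0.0616]
tool_rot: [0.001, 0.622, 0.783, 0.001]
contact_force: [-0.1, 0.0, -2.9]
gripper_width: 0.242
grasp_force: 112.8
```

send_rows(
  deltas="0.006 0 0 0; 0.012 0 0 0; 0.018 0 0 0; 0.019 0 0 0; 0.019 0 0 0",
)

```text
t: 26.55
eef_pos: [0.4247, 0.0766, 0.06]
tool_rot: [0.0, 0.622, 0.783, -0.0]
contact_force: [-0.4, 0.1, -3.0]
gripper_width: 0.242
grasp_force: 112.9
```

```bash
python3 - <<'E'
from h import *
o=st(); plan(.4250,.0773,.060,13); print(np.round(o['q'],2))
X=prof(o,cams=('scene','wrist','side'),n='13')
X=pts(p:=bot.read_camera('scene'),p['depth']>0)
Y=X[(abs(X[:,0]-.379)<.03)&(X[:,1]>.22)&(X[:,1]<.33)&(X[:,2]>.085)&(X[:,2]<.12)]; print(len(Y),np.percentile(Y[:,1],[2,98]).round(3),np.percentile(Y[:,0],[2,98]).round(3)); print(roll(X,.3787,.033,.0665))
a=cv2.imread('pics/scene13.png')[140:290,180:380]; b=cv2.imread('pics/side13.png')[100:310,140:420]; cv2.imwrite('pics/c13.png',np.hstack([cv2.resize(a,(400,300)),cv2.resize(b,(400,300))]))
E
```

```text
t 26.55 tcp [0.4247 0.0766 0.06  ] F [-0.4  0.1 -3. ] w 0.242 g 112.8606927394867
R [[-0.225, 0.974, -0.0], [0.974, 0.225, -0.0], [-0.0, -0.0, -1.0]]
delta [ 0.0006  0.0004 -0.    ] spin 0.0 heading 13.0 dist 0.001
[ 0.08  0.41 -0.47  2.23  0.34  0.56 -0.42]
30:16(297) 36:36(576) 42:36(3309) 48:26(1457) 54:37(1284) 60:48(1953) 66:47(3698) 72:49(3857) 78:47(4113) 84:50(4340) 90:47(4614) 96:47(3916) 102:43(17) 108:37(7) 114:34(17) 120:34(21) 126:34(16) 132:34(17) 138:36(24) 144:33(23) 150:36(22) 156:34(25) 162:36(26) 168:36(16) 174:35(21) 180:41(19) 186:44(25) 192:42(19) 198:44(12) 204:43(9) 210:42(7) 216:42(8) 222:41(9) 228:38(4) 234:-99(0) 240:-99(0) 246:-99(0) 252:-99(0) 258:-99(0) 264:-99(0)
65 [0.22  0.255] [0.362 0.404]
(3, array([0.4052, 0.0519]))
```

View pics/c13.png

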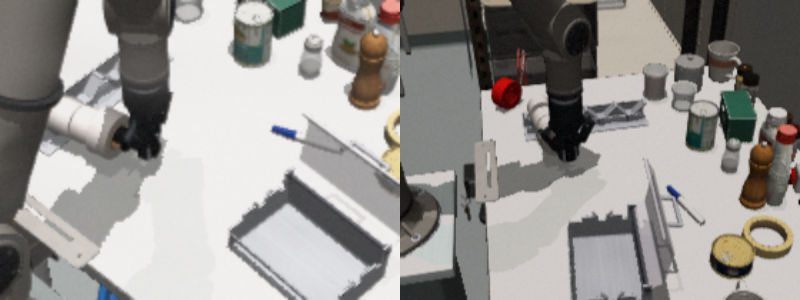

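send_rows(
  deltas="0 0 -0.01 0; 0 0 -0.03 0; 0 0 -0.06 0; 0 0 -0.09 0; 0 0 -0.12 0",
)

```text
t: 27.25
eef_pos: [0.4242, 0.0768, 0.1817]
tool_rot: [-0.0, 0.622, 0.783, -0.0]
contact_force: [1.6, 0.3, -3.8]
gripper_width: 0.242
grasp_force: 112.9
```

send_rows(
  deltas="0 0 -0.03 0; 0 0.004 -0.06 0; 0 0.01 -0.09 0; 0 0.015 -0.11 0; 0 0.015 -0.12 0",
)

```text
t: 27.75
eef_pos: [0.4401, 0.0806, 0.3024]
tool_rot: [0.001, 0.622, 0.783, 0.001]
contact_force: [0.2, 0.3, -2.3]
gripper_width: 0.243
grasp_force: 112.9
```

```bash
python3 - <<'E'
from h import *
o=st(); X=prof(o,cams=('scene','wrist','side'),n='14')
for c in ('side','scene'):
    p=bot.read_camera(c)
    for q in ('label_dispenser','slot_right','slot_left','cover_handle'): print(c,q,[(np.round(d['xyz'],3),round(d['confidence'],2)) for d in bot.landmark_of(p,q)[:1]])
a=cv2.imread('pics/scene14.png')[140:290,180:380]; b=cv2.imread('pics/side14.png')[100:310,140:420]; cv2.imwrite('pics/c14.png',np.hstack([cv2.resize(a,(400,300)),cv2.resize(b,(400,300))]))
E
```

```text
t 27.75 tcp [0.4401 0.0806 0.3024] F [ 0.2  0.3 -2.3] w 0.243 g 112.89163827896118
R [[-0.226, 0.974, 0.003], [0.974, 0.226, 0.0], [-0.0, 0.004, -1.0]]
30:16(313) 36:35(556) 42:35(3291) 48:25(1451) 54:26(1268) 60:48(2016) 66:47(3632) 72:47(3922) 78:47(4028) 84:47(4339) 90:47(4611) 96:47(3998) 102:39(3) 108:34(9) 114:34(13) 120:31(16) 126:37(17) 132:31(14) 138:33(19) 144:32(22) 150:33(22) 156:33(23) 162:31(20) 168:34(27) 174:35(23) 180:31(15) 186:34(29) 192:33(19) 198:33(22) 204:35(26) 210:33(27) 216:30(12) 222:32(26) 228:29(5) 234:-99(0) 240:14(3) 246:5(1) 252:7(3) 258:-99(0) 264:-99(0)
side label_dispenser [(array([ 0.45 , -0.242,  0.001]), 0.64)]
side slot_right [(array([ 0.448, -0.346,  0.06 ]), 0.7)]
side slot_left [(array([ 0.457, -0.141,  0.061]), 0.81)]
side cover_handle [(array([ 0.586, -0.255,  0.164]), 0.58)]
scene label_dispenser [(array([ 0.453, -0.24 ,  0.003]), 0.89)]
scene slot_right [(array([ 0.438, -0.346,  0.057]), 0.58)]
scene slot_left [(array([ 0.461, -0.141,  0.062]), 0.64)]
scene cover_handle [(array([ 0.585, -0.257,  0.166]), 0.62)]
```

View pics/c14.png

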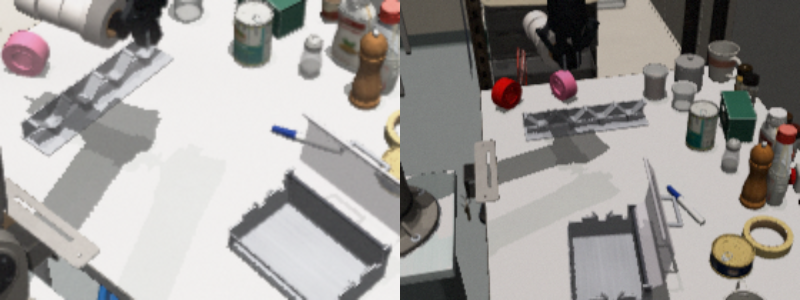

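send_rows(
  deltas="-0.008 -0.002 0 0; -0.024 -0.006 0 0; -0.046 -0.011 0 0; -0.072 -0.017 0 0; -0.1 -0.023 0 0",
)

```text
t: 28.9
eef_pos: [0.4392, -0.0237, 0.3001]
tool_rot: [0.0, 0.622, 0.783, 0.0]
contact_force: [0.6, 0.8, -4.1]
gripper_width: 0.238
grasp_force: 112.8
```

send_rows(
  deltas="-0.03 -0.007 0 3; -0.06 -0.014 0 6; -0.09 -0.021 0 9; -0.118 -0.027 0 12; -0.144 -0.034 0 15",
)

```text
t: 29.4
eef_pos: [0.4386, -0.1725, 0.3001]
tool_rot: [0.0, 0.721, 0.693, 0.0]
contact_force: [0.7, -0.8, -2.0]
gripper_width: 0.238
grasp_force: 112.9
```

```bash
python3 - <<'E'
from h import *
st(); plan(.4395,-.372,.30,-6.2)
E
```

```text
t 29.4 tcp [ 0.4386 -0.1725  0.3001] F [ 0.7 -0.8 -2. ] w 0.238 g 112.94760346412659
R [[0.038, 0.999, 0.0], [0.999, -0.038, -0.0], [-0.0, 0.0, -1.0]]
delta [-1.993e-01  8.600e-03  1.000e-04] spin 4.0 heading -2.2 dist 0.199
```

send_rows(
  deltas="-0.028 0.001 0 1; -0.056 0.002 0 2; -0.084 0.004 0 3; -0.112 0.005 0 4; -0.138 0.006 0 4",
)

```text
t: 29.9
eef_pos: [0.4396, -0.3107, 0.2999]
tool_rot: [0.0, 0.744, 0.668, -0.0]
contact_force: [0.1, -0.3, -2.7]
gripper_width: 0.238
grasp_force: 112.9
```

send_rows(
  deltas="-0.022 -0.002 0 0; -0.042 -0.002 0 0; -0.054 -0.002 0 0; -0.061 -0.002 0 0; -0.061 -0.002 0 0",
)

```text
t: 30.4
eef_pos: [0.4314, -0.3696, 0.2998]
tool_rot: [-0.0, 0.743, 0.669, -0.0]
contact_force: [-0.1, 0.1, -3.8]
gripper_width: 0.237
grasp_force: 112.8
```

```bash
python3 - <<'E'
from h import *
o=st(); plan(.4395,-.372,.30,-6.2); X=prof(o,cams=('scene','wrist'),n='15')
P={}
for c in ('side','scene','wrist'):
    p=bot.read_camera(c); P[c]=p; save(p,c+'15')
    for q in ('label_dispenser','slot_right','slot_left'): print(c,q,[(np.round(d['xyz'],3),round(d['confidence'],2)) for d in bot.landmark_of(p,q)[:1]])
# cheeks: depth points z .055-.07 clusters
for c in ('side','scene'):
    X=pts(P[c],P[c]['depth']>0); Y=X[(X[:,0]>.36)&(X[:,0]<.6)&(X[:,1]>-.37)&(X[:,1]<-.11)&(X[:,2]>.05)&(X[:,2]<.1)]
    r=cv2.minAreaRect((Y[:,:2]*1000).astype(np.float32)); print(c,len(Y),r)
a=cv2.imread('pics/scene15.png')[170:320,250:450]; b=cv2.imread('pics/side15.png')[180:360,190:430]; cv2.imwrite('pics/c15.png',np.hstack([cv2.resize(a,(400,300)),cv2.resize(b,(400,300))]))
E
```

```text
t 30.4 tcp [ 0.4314 -0.3696  0.2998] F [-0.1  0.1 -3.8] w 0.237 g 112.82332062721252
R [[0.105, 0.994, -0.0], [0.994, -0.105, 0.0], [0.0, -0.0, -1.0]]
delta [-0.0015  0.0083 -0.0002] spin 0.14 heading -6.06 dist 0.008
30:16(396) 36:36(206) 42:35(3408) 48:26(1455) 54:37(1478) 60:47(1484) 66:48(3619) 72:47(3852) 78:47(4031) 84:47(4293) 90:49(4603) 96:48(4604) 102:42(102) 108:31(17) 114:33(22) 120:34(23) 126:32(22) 132:34(23) 138:32(19) 144:34(25) 150:33(19) 156:32(22) 162:35(20) 168:33(21) 174:35(23) 180:33(20) 186:33(21) 192:34(24) 198:32(18) 204:33(18) 210:32(21) 216:33(19) 222:34(19) 228:28(3) 234:-99(0) 240:13(3) 246:13(5) 252:9(2) 258:-99(0) 264:-99(0)
side label_dispenser [(array([ 0.449, -0.244,  0.   ]), 0.94)]
side slot_right [(array([ 0.446, -0.345,  0.06 ]), 0.78)]
side slot_left [(array([ 0.463, -0.142,  0.063]), 0.76)]
scene label_dispenser [(array([ 0.451, -0.238,  0.002]), 0.93)]
scene slot_right [(array([ 0.441, -0.345,  0.056]), 0.58)]
scene slot_left [(array([ 0.46 , -0.142,  0.059]), 0.63)]
wrist label_dispenser []
wrist slot_right []
wrist slot_left []
side 1094 ((461.0558776855469, -243.71546936035156), (216.89019775390625, 162.3268280029297), 84.16255950927734)
scene 1097 ((459.27569580078125, -241.38418579101562), (219.80149841308594, 170.35028076171875), 83.78585815429688)
```

View pics/c15.png

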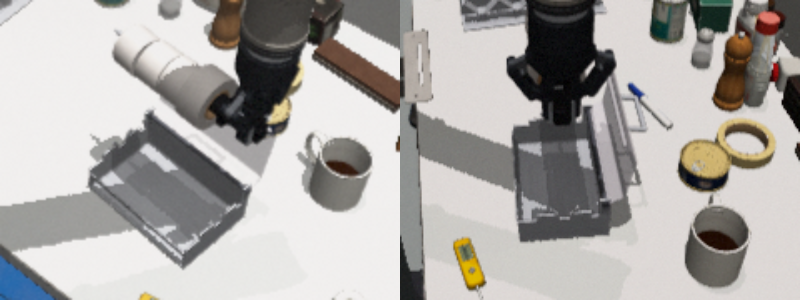

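send_rows(
  deltas="0 0.003 0.02 0; -0.002 0.004 0.05 0; -0.002 0.004 0.09 0; -0.002 0.004 0.12 0; -0.002 0.004 0.13 0",
)

```text
t: 31.6
eef_pos: [0.4335, -0.3702, 0.1668]
tool_rot: [-0.003, 0.743, 0.669, -0.001]
contact_force: [0.1, 0.2, -2.8]
gripper_width: 0.241
grasp_force: 112.9
```

send_rows(
  deltas="0 0 0 0; 0 0 0 0; 0 0 0 0; 0 0 0 0; 0 0 0 0",
)

```text
t: 32.1
eef_pos: [0.4358, -0.3717, 0.171]
tool_rot: [0.001, 0.743, 0.669, 0.0]
contact_force: [-0.0, -0.2, -2.9]
gripper_width: 0.239
grasp_force: 112.9
```

```bash
python3 - <<'E'
from h import *
st(); plan(.4400,-.3728,.048,-6.16)
E
```

```text
t 32.1 tcp [ 0.4358 -0.3717  0.171 ] F [-0.  -0.2 -2.9] w 0.239 g 112.91349291801453
R [[0.104, 0.995, 0.001], [0.995, -0.104, -0.001], [-0.001, 0.001, -1.0]]
delta [-0.0005  0.0041  0.1231] spin 0.18 heading -5.98 dist 0.123
```

send_rows(
  deltas="-0.0005 0.0042 0.02 0.2; -0.0005 0.0042 0.04 0.2; -0.0005 0.0042 0.06 0.2; -0.0005 0.0042 0.07 0.2; -0.0005 0.0042 0.07 0.2",
)

```text
t: 32.6
eef_pos: [0.4387, -0.3718, 0.099]
tool_rot: [-0.001, 0.744, 0.668, -0.0]
contact_force: [-0.9, 0.2, -3.1]
gripper_width: 0.242
grasp_force: 112.8
```

send_rows(
  deltas="0 0 0 0; 0 0 0 0; 0 0 0 0; 0 0 0 0; 0 0 0 0",
)

```text
t: 33.1
eef_pos: [0.4396, -0.3724, 0.1004]
tool_rot: [0.0, 0.744, 0.668, 0.0]
contact_force: [0.7, 1.0, -2.7]
gripper_width: 0.24
grasp_force: 112.8
```

```bash
python3 - <<'E'
from h import *
o=st(); plan(.4400,-.3728,.048,-6.16)
for c in ('side','scene'):
    p=bot.read_camera(c); X=pts(p,p['depth']>0)
    print(c,[(q,np.round(d['xyz'],3),round(d['confidence'],2)) for q in ('label_dispenser','slot_left','slot_right','spindle_tip') for d in bot.landmark_of(p,q)[:1]])
    Y=X[(X[:,0]>.36)&(X[:,0]<.6)&(X[:,1]>-.37)&(X[:,1]<-.11)&(X[:,2]>.075)&(X[:,2]<.09)]
    r=cv2.minAreaRect((Y[:,:2]*1000).astype(np.float32)); print(len(Y),r)
E
```

```text
t 33.1 tcp [ 0.4396 -0.3724  0.1004] F [ 0.7  1.  -2.7] w 0.24 g 112.78733968734741
R [[0.108, 0.994, 0.0], [0.994, -0.108, -0.0], [-0.0, 0.001, -1.0]]
delta [-0.0003  0.0004  0.0524] spin -0.03 heading -6.19 dist 0.052
side [('label_dispenser', array([ 0.452, -0.243, -0.   ]), 0.84), ('slot_left', array([ 0.462, -0.139,  0.059]), 0.92), ('slot_right', array([ 0.666, -0.084, -0.002]), 0.71), ('spindle_tip', array([ 0.444, -0.371,  0.109]), 0.34)]
208 ((480.77532958984375, -248.4539337158203), (208.11407470703125, 106.91111755371094), 82.724853515625)
scene [('label_dispenser', array([ 0.451, -0.241,  0.003]), 0.83), ('slot_left', array([ 0.463, -0.14 ,  0.062]), 0.82), ('slot_right', array([ 0.464, -0.137,  0.06 ]), 0.62)]
354 ((477.49322509765625, -242.338623046875), (216.15924072265625, 127.15080261230469), 81.89579772949219)
```

Aligned and the dispenser has not moved; lowering into the slots.

send_rows(
  deltas="0 0.0003 0.01 0; 0 0.0003 0.02 0; 0 0.0003 0.03 0; 0 0.0003 0.035 0; 0 0.0003 0.035 0",
)

```text
t: 34.1
eef_pos: [0.4391, -0.3718, 0.0637]
tool_rot: [-0.001, 0.744, 0.668, -0.0]
contact_force: [-0.0, -0.4, -1.7]
gripper_width: 0.238
grasp_force: 112.9
```

send_rows(
  deltas="0 0 0.006 0; 0 0 0.01 0; 0 0 0.014 0; 0 0 0.017 0; 0 0 0.017 0",
)

```text
t: 34.6
eef_pos: [0.4398, -0.3723, 0.0483]
tool_rot: [-0.0, 0.744, 0.668, -0.0]
contact_force: [-0.6, 1.3, -0.2]
gripper_width: 0.237
grasp_force: 113.7
```

```bash
python3 - <<'E'
from h import *
o=st(); plan(.4400,-.3728,.048,-6.16); X=prof(o,n='16')
E
```

```text
t 34.6 tcp [ 0.4398 -0.3723  0.0483] F [-0.6  1.3 -0.2] w 0.237 g 113.70038151741028
R [[0.108, 0.994, -0.0], [0.994, -0.108, 0.0], [0.0, -0.0, -1.0]]
delta [-0.0004  0.0002  0.0003] spin -0.03 heading -6.19 dist 0.001
30:31(1744) 36:36(606) 42:35(3285) 48:25(1477) 54:25(1304) 60:46(1922) 66:49(3677) 72:47(3827) 78:48(4150) 84:50(4375) 90:47(4625) 96:47(3908) 102:38(5) 108:35(20) 114:36(18) 120:37(21) 126:37(18) 132:35(19) 138:34(19) 144:35(18) 150:35(19) 156:36(18) 162:35(18) 168:36(20) 174:34(18) 180:37(15) 186:36(21) 192:33(17) 198:37(17) 204:37(20) 210:34(15) 216:37(18) 222:34(14) 228:18(1) 234:25(16) 240:25(6) 246:15(2) 252:9(2) 258:-99(0) 264:-99(0)
```

send_rows(
  deltas="0 0 0 0; 0 0 0 0; 0 0 0 0; 0 0 0 0; 0 0 0 0",
  claw=0.6,
  force=40,
)

```text
t: 35.2
eef_pos: [0.4399, -0.3724, 0.0481]
tool_rot: [0.0, 0.744, 0.668, 0.0]
contact_force: [0.2, 0.1, 0.0]
gripper_width: 0.602
grasp_force: 0.0
```

send_rows(
  deltas="0 0 -0.03 0; 0 0 -0.07 0; 0 0 -0.12 0; 0 0 -0.17 0; 0 0 -0.22 0",
)

```text
t: 35.7
eef_pos: [0.4394, -0.3721, 0.2701]
tool_rot: [0.0, 0.744, 0.668, 0.0]
contact_force: [1.1, 0.9, 0.4]
gripper_width: 0.597
grasp_force: 0.0
```

send_rows(
  deltas="-0.02 0 -0.03 0; -0.02 0 -0.05 0; -0.02 0 -0.05 0; -0.02 0 -0.05 0",
)

```text
t: 36.1
eef_pos: [0.4375, -0.3918, 0.3176]
tool_rot: [-0.0, 0.744, 0.668, 0.0]
contact_force: [-0.3, 0.2, -0.3]
gripper_width: 0.601
grasp_force: 0.0
```

```bash
python3 - <<'E'
from h import *
o=st()
for c in ('wrist','side','scene'):
    p=bot.read_camera(c); save(p,c+'17')
    for q in ('label_dispenser','slot_right','slot_left','spindle','spindle_handle','spindle_tip','wide_roll_mid','day_roll_a_mid','cover_handle'): print(c,q,[(np.round(d['xyz'],3),round(d['confidence'],2)) for d in bot.landmark_of(p,q)[:3]])
a=cv2.imread('pics/wrist17.png'); b=cv2.imread('pics/side17.png')[180:360,190:430]; cv2.imwrite('pics/c17.png',np.hstack([cv2.resize(a,(400,300)),cv2.resize(b,(400,300))]))
E
```

```text
t 36.1 tcp [ 0.4375 -0.3918  0.3176] F [-0.3  0.2 -0.3] w 0.601 g 0.0
R [[0.107, 0.994, -0.0], [0.994, -0.107, 0.0], [0.0, -0.0, -1.0]]
wrist label_dispenser [(array([ 0.436, -0.369,  0.055]), 0.6)]
wrist slot_right [(array([ 0.439, -0.341,  0.06 ]), 0.85)]
wrist slot_left []
wrist spindle [(array([ 0.445, -0.329,  0.057]), 0.59)]
wrist spindle_handle [(array([ 0.443, -0.371,  0.057]), 0.78)]
wrist spindle_tip []
wrist wide_roll_mid []
wrist day_roll_a_mid [(array([ 0.452, -0.255,  0.047]), 0.62)]
wrist cover_handle [(array([ 0.438, -0.371,  0.057]), 0.17)]
side label_dispenser [(array([ 0.451, -0.241, -0.   ]), 0.73)]
side slot_right [(array([ 0.447, -0.345,  0.059]), 0.58)]
side slot_left [(array([ 0.461, -0.14 ,  0.064]), 0.95)]
side spindle [(array([ 0.446, -0.333,  0.058]), 0.88), (array([ 0.664, -0.088, -0.001]), 0.46)]
side spindle_handle [(array([ 0.443, -0.372,  0.058]), 0.85)]
side spindle_tip []
side wide_roll_mid [(array([0.298, 0.42 , 0.044]), 0.75), (array([ 0.449, -0.294,  0.051]), 0.65), (array([0.459, 0.432, 0.039]), 0.65)]
side day_roll_a_mid [(array([ 0.464, -0.163,  0.044]), 0.76)]
side cover_handle [(array([ 0.586, -0.253,  0.164]), 0.93)]
scene label_dispenser [(array([ 0.452, -0.24 ,  0.002]), 0.61)]
scene slot_right [(array([ 0.44 , -0.343,  0.056]), 0.69)]
scene slot_left [(array([ 0.462, -0.141,  0.06 ]), 0.74), (array([ 0.459, -0.169,  0.049]), 0.22)]
scene spindle [(array([ 0.444, -0.334,  0.059]), 0.84)]
scene spindle_handle [(array([ 0.439, -0.374,  0.054]), 0.73), (array([ 0.662, -0.085, -0.002]), 0.41)]
scene spindle_tip [(array([ 0.579, -0.254,  0.164]), 0.32)]
scene wide_roll_mid [(array([ 0.444, -0.294,  0.051]), 0.76), (array([0.46 , 0.431, 0.04 ]), 0.38), (array([ 0.663, -0.081, -0.002]), 0.33)]
scene day_roll_a_mid [(array([ 0.46 , -0.17 ,  0.048]), 0.55), (array([ 0.446, -0.33 ,  0.055]), 0.52)]
scene cover_handle [(array([ 0.582, -0.256,  0.164]), 0.69)]
```

View pics/c17.png

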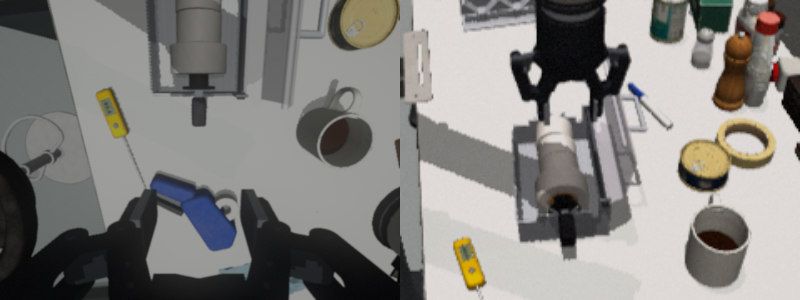

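The left part shows the handle at (200,108) outside the right cheek and the rolls between the cheeks; the right part shows the same, with the cover still open. Going behind the cover to swing it shut.

send_rows(
  deltas="0.02 0.03 0 0; 0.04 0.06 0 0; 0.06 0.1 0 0; 0.08 0.13 0 0; 0.09 0.142 0 0",
  claw=0,
)

```text
t: 38.1
eef_pos: [0.5917, -0.3147, 0.3175]
tool_rot: [-0.0, 0.743, 0.67, 0.001]
contact_force: [-0.2, -0.3, 0.0]
gripper_width: 0.003
grasp_force: 0.0
```

send_rows(
  deltas="0 0 0.03 0; 0 0 0.07 0; 0 0 0.11 0; 0 0 0.127 0; 0 0 0.127 0",
)

```text
t: 38.6
eef_pos: [0.5859, -0.3179, 0.1876]
tool_rot: [-0.003, 0.744, 0.668, -0.002]
contact_force: [-0.3, -0.5, -0.3]
gripper_width: 0.003
grasp_force: 0.0
```

```bash
python3 - <<'E'
from h import *
st(); plan(.5886,-.3175,.190,-6.2)
E
```

```text
t 38.6 tcp [ 0.5859 -0.3179  0.1876] F [-0.3 -0.5 -0.3] w 0.003 g 0.0
R [[0.108, 0.994, -0.006], [0.994, -0.108, 0.002], [0.002, -0.006, -1.0]]
delta [ 0.0007  0.0026 -0.0024] spin -0.03 heading -6.23 dist 0.004
```

send_rows(
  deltas="0 -0.02 0.001 0; 0 -0.038 -0.003 0; 0 -0.056 -0.008 0; 0 -0.073 -0.007 0; 0 -0.089 -0.005 0",
)

```text
t: 39.1
eef_pos: [0.5025, -0.3098, 0.2008]
tool_rot: [0.004, 0.744, 0.668, 0.002]
contact_force: [0.0, 0.6, 10.5]
gripper_width: -0.005
grasp_force: 4.1
```

send_rows(
  deltas="0 -0.016 0.005 0; 0 -0.03 0.012 0; 0 -0.04 0.018 0; 0 -0.047 0.024 0; 0 -0.055 0.032 0",
)

```text
t: 39.6
eef_pos: [0.4429, -0.3045, 0.1673]
tool_rot: [0.0, 0.745, 0.667, -0.002]
contact_force: [-14.3, 1.7, 18.8]
gripper_width: 0.003
grasp_force: 9.1
```

```bash
python3 - <<'E'
from h import *
o=st(); c=np.array([.453,-.2425]); d=np.array(o['eef_pos'][:2])-c; print('X',d@[.994,-.108],'Y',d@[.108,.994])
p=bot.read_camera('side'); print([(q,np.round(e['xyz'],3),round(e['confidence'],2)) for q in ('cover_handle','label_dispenser') for e in bot.landmark_of(p,q)[:1]])
E
```

```text
t 39.6 tcp [ 0.4429 -0.3045  0.1673] F [-14.3   1.7  18.8] w 0.003 g 9.120541987067554
R [[0.11, 0.994, -0.002], [0.994, -0.11, -0.003], [-0.003, -0.002, -1.0]]
X -0.0032971109086691454 Y -0.06268438025748695
[('cover_handle', array([ 0.475, -0.247,  0.178]), 0.86), ('label_dispenser', array([ 0.452, -0.243, -0.001]), 0.61)]
```

```bash
python3 - <<'E'
from h import *
p=bot.read_camera('side'); save(p,'side18'); a=cv2.imread('pics/side18.png')[180:360,190:430]
q=bot.read_camera('scene'); save(q,'scene18'); b=cv2.imread('pics/scene18.png')[170:320,250:450]
cv2.imwrite('pics/c18.png',np.hstack([cv2.resize(a,(400,300)),cv2.resize(b,(400,300))]))
# cover section in hinge frame
for n,pp in (('side',p),('scene',q)):
    X=pts(pp,pp['depth']>0)-[.453,-.2425,0]; Y=np.c_[X@[.994,-.108,0],X@[.108,.994,0],X[:,2]]
    for lo in (.05,):
        m=(abs(Y[:,1]-.07)<.025)&(Y[:,2]>.09)&(Y[:,2]<.25)&(abs(Y[:,0])<.1); Z=Y[m]; Z=Z[np.argsort(Z[:,0])]; print(n,len(Z),(Z[::max(1,len(Z)//25)][:,[0,2]]*1000).round().astype(int).tolist())
E
```

```text
side 39 [[-48, 152], [-48, 153], [-48, 152], [-47, 154], [-47, 154], [-47, 155], [-47, 155], [-47, 156], [-46, 157], [-46, 155], [-45, 156], [-45, 155], [-45, 157], [-45, 156], [-44, 155], [-44, 156], [-44, 155], [-44, 153], [-43, 153], [-43, 154], [-42, 155], [-42, 157], [-42, 156], [-42, 153], [-41, 155], [-41, 154], [-41, 155], [-41, 154], [-40, 153], [-39, 156], [-39, 151], [-38, 154], [-38, 153], [-38, 157], [-38, 154], [-36, 154], [-35, 155], [-35, 152], [-35, 155]]
scene 298 [[-51, 158], [-48, 152], [-47, 153], [-44, 154], [-41, 155], [-38, 154], [-34, 153], [-32, 158], [-30, 156], [-27, 154], [-25, 155], [-22, 159], [-19, 156], [-17, 158], [-14, 153], [-11, 155], [-7, 155], [-5, 153], [0, 149], [5, 146], [11, 148], [16, 139], [21, 136], [27, 134], [34, 130], [41, 123], [51, 119], [60, 111]]
```

View pics/c18.png

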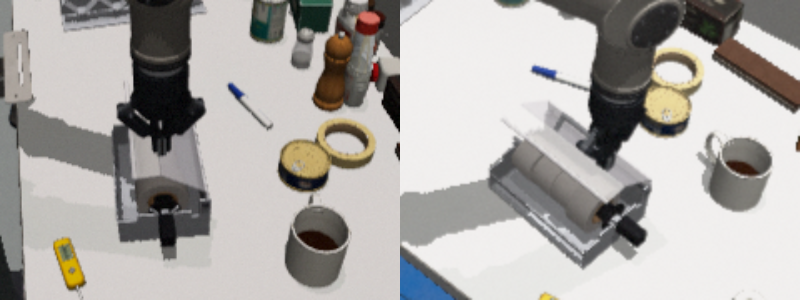

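The view shows the cover about 0.6 rad open, with its front part bent down and the finger on the bend at (165,145). I'll set the finger on the flat top, nearer the hinge, and press on down.

send_rows(
  deltas="0 0.012 -0.006 0; 0 0.035 -0.002 0; 0 0.035 0.01 0; 0 0.023 0.022 0; 0 0.014 0.034 0",
)

```text
t: 40.35
eef_pos: [0.46, -0.3037, 0.1298]
tool_rot: [0.0, 0.744, 0.668, 0.0]
contact_force: [0.1, 0.9, 0.8]
gripper_width: 0.0
grasp_force: 0.7
```

send_rows(
  deltas="0 -0.001 0.004 0; 0 -0.003 0.008 0; 0 -0.005 0.012 0; 0 -0.006 0.014 0",
)

```text
t: 40.75
eef_pos: [0.4539, -0.3035, 0.1162]
tool_rot: [0.0, 0.744, 0.668, 0.0]
contact_force: [-0.1, 1.6, 14.3]
gripper_width: 0.003
grasp_force: 7.4
```

```bash
cat >> h.py <<'E'
def cover():
    o=st(); d=np.array(o['eef_pos'][:2])-[.453,-.2425]; print('X',round(d@[.994,-.108],4),'Y',round(d@[.108,.994],4))
    for n in ('side','scene'):
        pp=bot.read_camera(n); print(n,[(q,np.round(e['xyz'],3),round(e['confidence'],2)) for q in ('cover_handle','label_dispenser') for e in bot.landmark_of(pp,q)[:1]])
        X=pts(pp,pp['depth']>0)-[.453,-.2425,0]; Y=np.c_[X@[.994,-.108,0],X@[.108,.994,0],X[:,2]]
        for a,b in ((-.01,.01),(.015,.045)):
            m=(abs(Y[:,1]-.07)<.025)&(Y[:,2]>.09)&(Y[:,2]<.25)&(Y[:,0]>a)&(Y[:,0]<b); print((a,b),m.sum(),np.median(Y[m],0).round(4) if m.any() else '')
E
python3 -c "
from h import *
cover()"
```

```text
t 40.75 tcp [ 0.4539 -0.3035  0.1162] F [-0.1  1.6 14.3] w 0.003 g 7.384091028798139
R [[0.108, 0.994, 0.001], [0.994, -0.108, -0.0], [-0.0, 0.001, -1.0]]
X 0.0075 Y -0.0606
side [('cover_handle', array([ 0.428, -0.238,  0.135]), 0.79), ('label_dispenser', array([ 0.448, -0.242,  0.002]), 0.95)]
(-0.01, 0.01) 0 
(0.015, 0.045) 0 
scene [('cover_handle', array([ 0.424, -0.237,  0.133]), 0.73), ('label_dispenser', array([ 0.452, -0.241,  0.001]), 0.74)]
(-0.01, 0.01) 77 [-0.0007  0.0675  0.107 ]
(0.015, 0.045) 111 [0.0291 0.0692 0.1069]
```

send_rows(
  deltas="0 0 0.001 0; 0 0 0.002 0; 0 0 0.002 0",
)

```text
t: 41.35
eef_pos: [0.454, -0.3036, 0.1161]
tool_rot: [0.001, 0.744, 0.668, 0.0]
contact_force: [-4.6, 3.5, 19.2]
gripper_width: 0.004
grasp_force: 9.5
```

send_rows(
  deltas="0 0 -0.02 0; 0 0 -0.06 0; 0 0 -0.1 0; 0 0 -0.14 0; 0 0 -0.18 0",
)

```text
t: 41.85
eef_pos: [0.4529, -0.3033, 0.2956]
tool_rot: [-0.0, 0.744, 0.668, -0.0]
contact_force: [1.5, -0.3, -0.2]
gripper_width: -0.001
grasp_force: 0.0
```

send_rows(
  deltas="-0.04 0 -0.02 0; -0.08 0 -0.04 0; -0.12 0 -0.06 0; -0.12 0 -0.06 0; -0.12 0 -0.06 0",
)

```text
t: 42.35
eef_pos: [0.4398, -0.4236, 0.3538]
tool_rot: [-0.0, 0.745, 0.667, 0.0]
contact_force: [1.1, 0.1, -0.7]
gripper_width: -0.0
grasp_force: 0.0
```

```bash
python3 - <<'E'
from h import *
cover(); ps={}
for c in ('wrist','scene'):
    p=bot.read_camera(c); save(p,c+'19')
    print(c,[(q,np.round(e['xyz'],3),round(e['confidence'],2)) for q in ('spindle_handle','spindle','slot_right') for e in bot.landmark_of(p,q)[:1]])
a=cv2.imread('pics/wrist19.png'); b=cv2.imread('pics/scene19.png')[170:320,250:450]; cv2.imwrite('pics/c19.png',np.hstack([cv2.resize(a,(400,300)),cv2.resize(b,(400,300))]))
E
```

```text
t 42.35 tcp [ 0.4398 -0.4236  0.3538] F [ 1.1  0.1 -0.7] w -0.0 g 0.0
R [[0.11, 0.994, -0.0], [0.994, -0.11, 0.0], [0.0, -0.0, -1.0]]
X 0.0065 Y -0.1814
side [('cover_handle', array([ 0.427, -0.238,  0.132]), 0.78), ('label_dispenser', array([ 0.45 , -0.245, -0.001]), 0.9)]
(-0.01, 0.01) 86 [0.0004 0.071  0.1086]
(0.015, 0.045) 33 [0.0185 0.0589 0.1087]
scene [('cover_handle', array([ 0.423, -0.235,  0.134]), 0.81), ('label_dispenser', array([ 0.452, -0.241,  0.004]), 0.81)]
(-0.01, 0.01) 78 [-1.000e-04  7.020e-02  1.066e-01]
(0.015, 0.045) 107 [0.0286 0.0698 0.1067]
wrist [('spindle_handle', array([ 0.441, -0.37 ,  0.058]), 0.73), ('slot_right', array([ 0.705, -0.261, -0.005]), 0.29)]
scene [('spindle_handle', array([ 0.438, -0.372,  0.058]), 0.7), ('spindle', array([ 0.444, -0.329,  0.056]), 0.49), ('slot_right', array([ 0.438, -0.345,  0.057]), 0.85)]
```

View pics/c19.png

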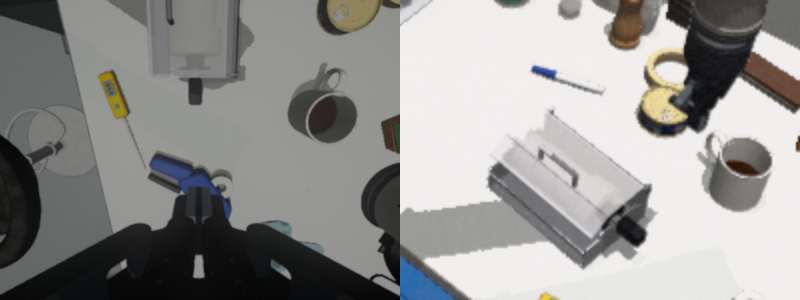

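The cover lies flat and shut over the rolls (scene crop (575,185)), with the handle outside the right cheek at (630,232) and the robot clear. Handing in.

```bash
python3 -c "
from station import bot
print(bot.hand_in())"
```

```text
the job is handed in; nothing more can be done
None
```

The job is handed in: the wide-cored roll and all three day rolls are on the spindle, it lies in both slots with its handle outside the right cheek, and the cover is shut; the hand-in call returned no verdict.

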